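Swap the slide racks on a slide scanner's carousel

TASK

Change over the slide scanner: raise its dust sash fully, stand every fresh slide rack from the green mat in a carousel nest, and push the carousel round by its finger pegs, click by click, until all fresh racks are behind the sash and the scanned racks (those on the carousel at the start) have come out. Stand the scanned racks flat in the grey tray. Finish with the carousel clicked home in a detent and the sash fully down; leave the mug, bottle and stapler where they are.

Things in the scene. Friction and masses are not known exactly. Their poses are not given: they have to be found in the camera images.
- scanner: slide scanner, fixed: ivory, 452 mm wide, 235 mm high at the rear; the carousel's front half is in the open, its rear half under a clear roof 170 mm high. Origin: on the desk on the carousel's axis; x into the machine, away from the operator, z up. Disc top 45 mm up. Sash plane x = 12 mm (up to 12 mm thick), between guides at y = +-206 mm, 268 mm high
- carousel (a joint): turn of the 390 mm carousel disc (rad), + counter-clockwise from above, 0 at the start, free both ways. Sprung ball detents at every multiple of 1.047 (60 deg): 10 to 15 N at a peg to leave one, 1 N between; within 4 deg the ball draws it home. In a detent 3 nests are in front of the sash (at front, and 60 deg either side), 3 behind it. Racks strike a lowered sash
- nest0 (a point): floor centre of nest 0 on the disc, 135 mm from the axis, 0 deg counter-clockwise from scanner x at carousel 0; turns with it. Black rim 6 mm high round 88 mm (across the radius) by 52 mm (along it): a rack stands with its long axis across the radius, either way about, 4 mm play. Straight outward, at 183 mm radius, a steel finger peg 10 mm across, 30 mm high above the disc
- nest1 (a point): as nest0: floor centre of nest 1, which stands 60 deg counter-clockwise from scanner x at carousel 0
- nest2 (a point): as nest0: floor centre of nest 2, which stands 120 deg counter-clockwise from scanner x at carousel 0
- nest3 (a point): as nest0: floor centre of nest 3, which stands 180 deg counter-clockwise from scanner x at carousel 0
- nest4 (a point): as nest0: floor centre of nest 4, which stands 240 deg counter-clockwise from scanner x at carousel 0
- nest5 (a point): as nest0: floor centre of nest 5, which stands 300 deg counter-clockwise from scanner x at carousel 0
- scan_place (a point): the scanning place, fixed: 135 mm behind the carousel's axis (scanner +x), at the height of the disc's top; in every detent one nest is centred on it
- sash (a joint): height of the dust sash (m): 0 fully down, 0.090 fully up. Clear pane in an aluminium frame, 394 mm wide and 112 mm high. It stays where it is left; about 12 N to lift, 3 N to lower. Its lower edge is 54 mm above the desk when down, 144 mm when up
- sash_handle (a point): centre of the sash's handle, a steel bar 130 mm long (scanner y), 12 mm thick (scanner x), 10 mm high, 39 mm above the sash's top edge on two uprights 120 mm apart; 205 mm above the desk when down, 295 mm when up
- new1: slide rack 80 x 44 x 62 mm (long axis = own x): white frame 28 mm high full of slides on edge, with a steel bail handle, a bar 80 mm long along x, 10 mm wide and high, centre 57 mm above the underside, free space under it down to 29 mm. 160 g +-20%. Origin: centre of underside. All racks look alike. Fresh: starts on the green mat. May be absent
- new2: slide rack 80 x 44 x 62 mm (long axis = own x): white frame 28 mm high full of slides on edge, with a steel bail handle, a bar 80 mm long along x, 10 mm wide and high, centre 57 mm above the underside, free space under it down to 29 mm. 160 g +-20%. Origin: centre of underside. All racks look alike. Fresh: starts on the green mat. May be absent
- new3: slide rack 80 x 44 x 62 mm (long axis = own x): white frame 28 mm high full of slides on edge, with a steel bail handle, a bar 80 mm long along x, 10 mm wide and high, centre 57 mm above the underside, free space under it down to 29 mm. 160 g +-20%. Origin: centre of underside. All racks look alike. Fresh: starts on the green mat. May be absent
- done1: slide rack 80 x 44 x 62 mm (long axis = own x): white frame 28 mm high full of slides on edge, with a steel bail handle, a bar 80 mm long along x, 10 mm wide and high, centre 57 mm above the underside, free space under it down to 29 mm. 160 g +-20%. Origin: centre of underside. All racks look alike. Scanned: starts in a nest behind the sash. May be absent
- done2: slide rack 80 x 44 x 62 mm (long axis = own x): white frame 28 mm high full of slides on edge, with a steel bail handle, a bar 80 mm long along x, 10 mm wide and high, centre 57 mm above the underside, free space under it down to 29 mm. 160 g +-20%. Origin: centre of underside. All racks look alike. Scanned: starts in a nest behind the sash. May be absent
- done3: slide rack 80 x 44 x 62 mm (long axis = own x): white frame 28 mm high full of slides on edge, with a steel bail handle, a bar 80 mm long along x, 10 mm wide and high, centre 57 mm above the underside, free space under it down to 29 mm. 160 g +-20%. Origin: centre of underside. All racks look alike. Scanned: starts in a nest behind the sash. May be absent
- tray: grey tray for scanned racks, loose, 150 x 112 mm (x, y) and 20 mm high, walls and floor 4 mm thick. Holds two racks side by side, long axes along its y. Origin: centre of its underside; floor top 4 mm above it
- mat: green desk mat, fixed, 270 x 170 x 2 mm (x, y, z), on which the fresh racks stand. Origin: centre of its underside
- mug: white mug, 80 mm across, 92 mm high; origin at the centre of its underside. Not to be disturbed
- oil_bottle: small amber immersion-oil bottle, 38 mm across, 75 mm high; origin at the centre of its underside. Not to be disturbed
- stapler: black stapler lying on the desk, 125 x 34 x 50 mm; origin at the centre of its underside. Not to be disturbed

How it is judged (in metres and radians):
On the way, in this order (a step that is already met when the one before it is completed fails the run):
1. the sash is raised fully (to within 8 mm of its top) (value of joint sash above 0.082 m), for 0.2 s.
2. every fresh rack stands upright in a nest behind the sash, and the carousel is in a detent (horizontal distance between any of nest0, nest1, nest2, nest3, nest4, nest5 and scan_place below 0.006 m and (horizontal distance between new1 and nest0 below 0.009 m or horizontal distance between new1 and nest1 below 0.009 m or horizontal distance between new1 and nest2 below 0.009 m or horizontal distance between new1 and nest3 below 0.009 m or horizontal distance between new1 and nest4 below 0.009 m or horizontal distance between new1 and nest5 below 0.009 m) and z of new1 in the frame of scanner between 0.042 and 0.049 m and angle between each of new1, new2, new3's own z axis and vertical below 0.08 rad and x of each of new1, new2, new3 in the frame of scanner above 0.04 m and (horizontal distance between new2 and nest0 below 0.009 m or horizontal distance between new2 and nest1 below 0.009 m or horizontal distance between new2 and nest2 below 0.009 m or horizontal distance between new2 and nest3 below 0.009 m or horizontal distance between new2 and nest4 below 0.009 m or horizontal distance between new2 and nest5 below 0.009 m) and z of new2 in the frame of scanner between 0.042 and 0.049 m and (horizontal distance between new3 and nest0 below 0.009 m or horizontal distance between new3 and nest1 below 0.009 m or horizontal distance between new3 and nest2 below 0.009 m or horizontal distance between new3 and nest3 below 0.009 m or horizontal distance between new3 and nest4 below 0.009 m or horizontal distance between new3 and nest5 below 0.009 m) and z of new3 in the frame of scanner between 0.042 and 0.049 m), for 0.3 s.
At the end, for the whole second after the job is handed in: the sash is down (within 6 mm), the carousel is in a detent (a nest within 6 mm of the scanning place) and still, every fresh rack stands upright and flat in a nest behind the sash (within 9 mm of the nest's centre), and every scanned rack stands upright and flat on the floor of the tray, at rest (all of step 2 and value of joint sash below 0.006 m and velocity of joint carousel between -0.05 and 0.05 rad/s and x of done1 in the frame of tray between -0.055 and 0.055 m and y of done1 in the frame of tray between -0.035 and 0.035 m and z of done1 in the frame of tray between 0 and 0.009 m and angle between each of done1, done2, done3's own z axis and vertical below 0.08 rad and linear speed of each of done1, done2, done3 below 0.02 m/s and x of done2 in the frame of tray between -0.055 and 0.055 m and y of done2 in the frame of tray between -0.035 and 0.035 m and z of done2 in the frame of tray between 0 and 0.009 m and x of done3 in the frame of tray between -0.055 and 0.055 m and y of done3 in the frame of tray between -0.035 and 0.035 m and z of done3 in the frame of tray between 0 and 0.009 m); the robot touches nothing.
It fails at once if the mug is pushed more than 30 mm or tipped (distance of mug from where it was at the start of the episode above 0.03 m or angle between mug's own z axis and vertical above 0.4 rad).
It fails at once if the bottle is pushed more than 30 mm or tipped (distance of oil_bottle from where it was at the start of the episode above 0.03 m or angle between oil_bottle's own z axis and vertical above 0.4 rad).
It fails at once if the stapler is pushed more than 30 mm or tipped (distance of stapler from where it was at the start of the episode above 0.03 m or angle between stapler's own z axis and vertical above 0.4 rad).
Of new1, new2, new3 only 2 to 3 are there at a start; the rules pass over those that are not, and their reading is None.
Of done1, done2, done3 only 1 to 2 are there at a start; the rules pass over those that are not, and their reading is None.
At some moment in a run one of tray may be knocked a few centimetres aside while the robot is not near it.
Once in a run the grip may slacken for a moment while it holds something.
It also fails if it takes over 210 s, if anything falls off the work surface, if the arm or the gripper's body presses on something with over 40 N, if the wrist force passes 120 N, or if a joint passes its speed limit or range.

ROBOT

A 7-joint arm with a two-finger parallel gripper is mounted at the origin on the work surface. World frame = base frame: x ahead of the robot, y to its left, z up, the work surface at z = 0. Lengths are in m, angles in degrees, forces in N, time in s.
With the tool pointing down it reaches from about 0.425 to 0.95 m from the base axis. Payload 4.7 kg.
Tool frame: the origin (TCP) lies on the centre line of the jaws, within the pads' length; the fingertips stand robot.nose_length ahead of it and the grasp point (between the pads) lies 8 mm behind it (robot.nose_length is the distance from the TCP to the fingertips, in m); z points along the fingers, y is the line along which they close (so a half turn about z gives the same grasp; the last joint's range is limited). The gripper opens to 87 mm and grips with 3 to 60 N. Pads are 19 mm wide; open, the fingers measure 117 mm over their backs; the gripper's body (75 mm by 190 mm) begins 51 mm behind the grasp point.
Start: joints at [-73.849, 26.849, -2.785, 87.806, 1.381, 65.374, -4.715], TCP at [0.206, 0.643, 0.234] pointing down, gripper open.
Joint ranges: [-148.3, 148.3], [-19.14, 114.17], [-79.39, 73.82], [5.75, 140.21], [-59.74, 239.74], [12.07, 113.84], [-152.46, 152.46]. Speed limits (degrees/s): [147.25, 147.25, 180, 180, 180, 180, 180].

INTERFACE

Orientations are given as a 3x3 rotation matrix whose columns are the frame's x, y, z axes.
In Python, from cell import robot gives the robot as it stands.
- The arm moves only by the shell command python3 steer.py 'ROWS' [FORCE]. ROWS is a JSON list of rows, 1 to 8 of them, each of 7 numbers: dx, dy, dz in m, then a rotation vector rx, ry, rz in degrees, then the opening from 0.0 (shut) to 1.0 (fully open); each row shifts and turns the commanded pose from where the row before left it, along the tool's axes as they then stand; what a row does not reach is not made up. A row lasts 1/10 s, in which the tool goes at most 0.05 m and 8.59 degrees, less where a joint would pass 70% of its speed; a pose out of reach is approached as far as the arm can. The fingers move at their own pace and stop on an object; FORCE is the grip in N (left out, the last holds). Time passes only in rows, so rows that do not move let the fingers close. It prints the time, the measured TCP pose, the force, the opening and the grip force at its end.
- robot.get_state(): the state, without advancing time (a new reading comes with each control period).
- robot.grab_frame(name): name is "scene" or "top" or "wrist"; returns a dict with "frame" (420x560x3 uint8, red, green, blue), "intrinsics" (3x3 intrinsics, pixels), "k1" (the pictures are not rectified: a ray, as slopes to the right and down, at radius r is drawn at 1 + k1 r^2 times it, then the intrinsics apply), "world_from_camera" (4x4, takes a point from camera to world coordinates). Camera axes: x right, y up, looking along -z (the intrinsics and any distortion apply to the point x, -y, -z); pixel columns grow to the right and rows downward; lengths in m; the calibration is good to about 2 mm. A picture is of the moment at which its call begins. There is no depth.
- robot.close_job(): hands the job in; it is judged then, once.
The state is a dict: "t": time; "qpos": joint angles; "joint_velocities": joint speeds; "joint_efforts": joint torques, N m; "tcp_pos": TCP position; "ee_rot": TCP orientation; "force": force on the tool from outside, world axes, zero at the start; "moment": the same for the moment, N m; "finger_gap": opening from 0.0 (shut) to 1.0 (fully open); "grip_force": force on a finger pad.
Only numpy, scipy, OpenCV 4.12 (cv2) and the standard library are available. Lean on these libraries where they do the work, as an engineer would, in place of code of your own. Each camera call takes 0.05 s, during which the arm holds its last target. There are 200 camera calls.

## Working session

There is one attempt and no reset: what is moved stays moved. The work goes in short steps, Python scripts to look and compute and a shell command to move; the robot and the scene stay as the last step left them, time stands still between calls to the robot, and variables do not carry over. Pictures are saved under pics/ and viewed, at most 14 in all, crops included, and the job is handed in when it is done.

```bash
ls; mkdir -p pics; python3 - <<'E'
from cell import robot
import cv2,numpy as np
for n in("scene","top"):
    f=robot.grab_frame(n); cv2.imwrite(f"pics/{n}0.png",cv2.cvtColor(f["frame"],cv2.COLOR_RGB2BGR)); print(n,f["intrinsics"],f["k1"],f["world_from_camera"].round(3))
s=robot.get_state();print(s,robot.nose_length)
E
```

```text
cell.py
pics
steer.py
scene [[413.43683561   0.         285.67516152]
 [  0.         413.43683561 208.55334499]
 [  0.           0.           1.        ]] -0.04973808555501494 [[ 0.325 -0.771  0.548  1.094]
 [ 0.946  0.27  -0.18  -0.185]
 [-0.009  0.577  0.817  0.92 ]
 [ 0.     0.     0.     1.   ]]
top [[521.7708082    0.         276.40265215]
 [  0.         521.7708082  213.0529647 ]
 [  0.           0.           1.        ]] 0.031090672218358827 [[ 0.002  0.999 -0.041  0.495]
 [-1.     0.003  0.015  0.008]
 [ 0.015  0.041  0.999  1.619]
 [ 0.     0.     0.     1.   ]]
{'t': 0.1, 'qpos': array([-73.84916974,  26.89282767,  -2.78496419,  87.86480702,
         1.38176399,  65.37351871,  -4.71485981]), 'joint_velocities': array([-0.1018303 , -0.05010916,  0.0169913 , -0.17828146, -0.08965507,
       -0.0481942 ,  0.03416703]), 'joint_efforts': array([ 6.31640632e-04, -5.09167778e+01, -8.10317486e-02, -2.36831439e+01,
       -6.14597113e-02,  3.44557164e-02,  6.49007802e-05]), 'tcp_pos': array([0.20625084, 0.64219848, 0.23261801]), 'ee_rot': array([[-9.52110772e-01,  3.05752954e-01, -4.57138126e-04],
       [ 3.05753289e-01,  9.52109361e-01, -1.64033803e-03],
       [-6.62927086e-05, -1.70155499e-03, -9.99998550e-01]]), 'force': array([-0.13658619, -1.16336087,  0.23696073]), 'moment': array([-0.06632062, -0.00979958,  0.05929657]), 'grip_force': 0.0, 'finger_gap': 0.9987697583215746} 0.011
```

View pics/scene0.png

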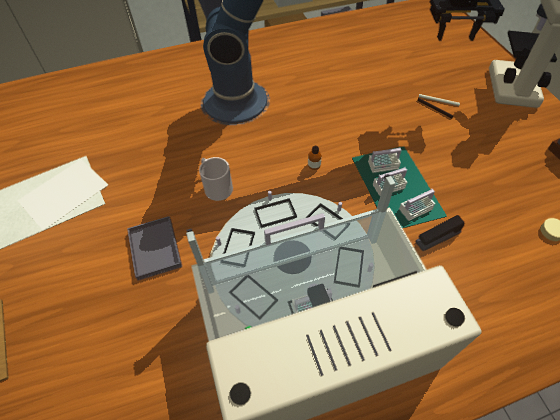

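View pics/top0.png

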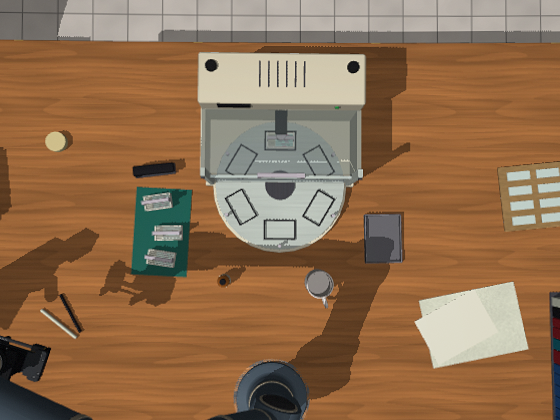

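The scene picture shows three racks on the green mat around (385,160), (390,185) and (417,205). One scanned rack is at the far nest around (310,298), and the tray is at (155,248). In the top view:
- mat racks: (157,200), (167,232), (160,258)
- done rack in nest0: (280,138)
- sash handle: (281,176)
- tray: (384,237)
- mug: (320,284)
- bottle: (223,281)
- stapler: (155,170)

```bash
cat > h.py <<'E'
import cv2,numpy as np
from cell import robot
def grab(n,save=None):
    f=robot.grab_frame(n)
    if save: cv2.imwrite(f"pics/{save}.png",cv2.cvtColor(f["frame"],cv2.COLOR_RGB2BGR))
    return f
def rays(f,px):
    p=np.array(px,float).reshape(-1,1,2)
    u=cv2.undistortPoints(p,f["intrinsics"],np.array([f["k1"],0,0,0.]))[:,0]
    T=f["world_from_camera"]
    d=np.c_[u[:,0],-u[:,1],-np.ones(len(u))]@T[:3,:3].T
    return T[:3,3],d
def plane(f,px,z):
    o,d=rays(f,px); return o+d*((z-o[2])/d[:,2:])
def proj(f,P):
    T=np.linalg.inv(f["world_from_camera"]); c=np.atleast_2d(P)@T[:3,:3].T+T[:3,3]
    c=c*[1,-1,-1]; return cv2.projectPoints(c.reshape(-1,1,3),np.zeros(3),np.zeros(3),f["intrinsics"],np.array([f["k1"],0,0,0.]))[0][:,0]
def tri(f1,p1,f2,p2):
    A=np.zeros((3,3));b=np.zeros(3)
    L=[]
    for f,p in((f1,p1),(f2,p2)):
        o,d=rays(f,[p]);d=d[0]/np.linalg.norm(d[0]);M=np.eye(3)-np.outer(d,d);A+=M;b+=M@o;L.append((o,d))
    X=np.linalg.solve(A,b); return X,[np.linalg.norm(np.cross(X-o,d)) for o,d in L]
def go(target):  # offset in tool axes to a world point
    s=robot.get_state();return s["ee_rot"].T@(np.array(target)-s["tcp_pos"])
E
python3 - <<'E'
from h import *
F={n:grab(n) for n in("top","scene")}
for n,f in F.items():
    im=f["frame"];hsv=cv2.cvtColor(im,cv2.COLOR_RGB2HSV)
    # green mat
    g=cv2.inRange(hsv,(65,80,30),(95,255,255));c=max(cv2.findContours(g,0,1)[0],key=cv2.contourArea)
    r=cv2.minAreaRect(c);W=plane(f,cv2.boxPoints(r),0.002);print(n,"mat",r[0],W[:,:2].round(3).tolist())
    k=(im.max(2)<75).astype(np.uint8)
    cs,h=cv2.findContours(k,cv2.RETR_CCOMP,cv2.CHAIN_APPROX_NONE)
    for i,c in enumerate(cs):
        a=cv2.contourArea(c)
        if 150<a<3000:
            r=cv2.minAreaRect(c);print(n,"hole" if h[0][i][3]>=0 else "out",int(a),np.round(r[0],1),np.round(r[1],1),round(r[2]),plane(f,[r[0]],0.05)[0].round(4))
    b=cv2.resize(im[40:300,110:420] if n=="top" else im[140:345,110:460],None,fx=2.28,fy=2.28,interpolation=cv2.INTER_CUBIC);cv2.imwrite(f"pics/c_{n}.png",b[...,::-1])
E
```

```text
top mat (161.17245483398438, 231.47845458984375) [[0.376, 0.429], [0.643, 0.416], [0.633, 0.248], [0.365, 0.263]]
top out 2641 [258. 390.] [ 58. 100.] 90 [0.0359 0.038  0.05  ]
top out 414 [554.5 355.5] [127.   9.] 90 [ 0.1387 -0.8414  0.05  ]
top out 843 [160.2 248.2] [56.1 55.3] 3 [0.4537 0.3316 0.05  ]
top out 699 [382.  239.5] [47. 36.] 90 [ 0.4808 -0.3331  0.05  ]
top out 573 [318.2 207.2] [19.7 31.3] 30 [ 0.5776 -0.1412  0.05  ]
top hole 554 [318.1 207.2] [19.1 31.1] 30 [ 0.5774 -0.141   0.05  ]
top out 584 [240.6 206.5] [31.6 19.9] 61 [0.579  0.0925 0.05  ]
top hole 546 [240.6 206.6] [30.9 19. ] 61 [0.5787 0.0923 0.05  ]
top out 338 [279.5 190.5] [15. 27.] 90 [ 0.6276 -0.0245  0.05  ]
top out 445 [153.9 169. ] [12.3 42.8] 83 [0.6909 0.3528 0.05  ]
top out 242 [280. 122.] [22. 24.] 90 [ 0.8355 -0.0256  0.05  ]
scene mat (405.0750732421875, 192.64251708984375) [[0.423, 0.278], [0.375, 0.432], [0.642, 0.419], [0.675, 0.283]]
scene out 310 [239.5 393.5] [21. 19.] 90 [ 0.9033 -0.2243  0.05  ]
scene out 246 [454.5 316.5] [18.4 17. ] 45 [0.9063 0.2622 0.05  ]
scene out 290 [317.7 294
[... 160 characters left out ...]
0.7133 -0.1398  0.05  ]
scene out 967 [154.7 243.8] [46.6 42.8] 75 [ 0.5038 -0.3301  0.05  ]
scene out 746 [440.1 233.2] [17.  51.9] 63 [0.7077 0.3445 0.05  ]
scene out 706 [275.4 212.2] [20.7 38. ] 74 [ 0.5123 -0.0212  0.05  ]
scene hole 574 [275.1 212.4] [17.6 36.5] 74 [ 0.5125 -0.0221  0.05  ]
scene out 455 [376.7 172.9] [49.3 31.6] 62 [0.4795 0.282  0.05  ]
scene out 1025 [232.5 107.4] [32.4 62.8] 84 [ 0.0873 -0.0239  0.05  ]
scene out 660 [521.8  49.8] [31.1 36.8] 6 [0.1268 1.0447 0.05  ]
scene out 1576 [467.  20.] [40. 74.] 90 [-0.1061  0.9655  0.05  ]
scene hole 167 [461.5  13. ] [33.  8.] 0 [-0.1572  0.9741  0.05  ]
scene out 423 [191.2  19.8] [42.3 12.2] 79 [-0.4635 -0.0477  0.05  ]
```

View pics/c_top.png

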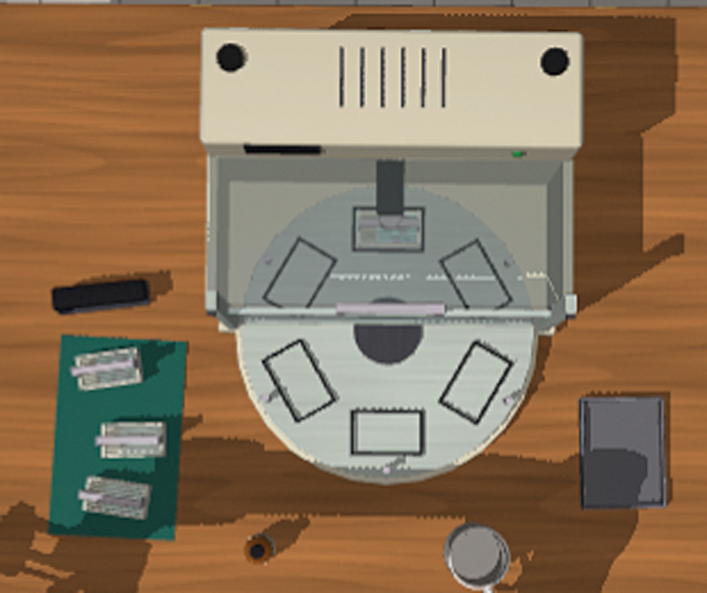

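View pics/c_scene.png

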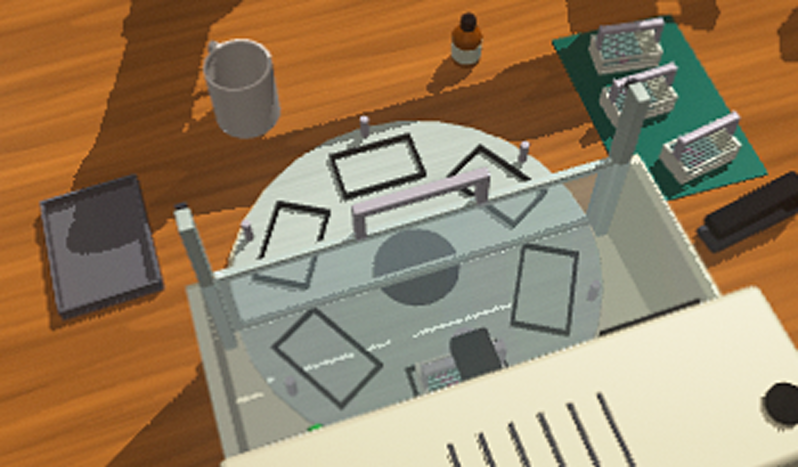

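One scanned rack, in nest0 under the roof, and three fresh ones on the mat. All the bars are visible in both views, so I'll triangulate the handle and the bars.

```bash
cat >> h.py <<'E'
def plan(target,az=None):
    """rz (deg, tool) to bring tool y to azimuth az (mod 180), then offset along turned tool axes (tool vertical)"""
    s=robot.get_state();R=s["ee_rot"];a=np.degrees(np.arctan2(R[1,1],R[0,1]))
    d=0 if az is None else (az-a+90)%180-90
    rz=-d;c,sn=np.cos(np.radians(rz)),np.sin(np.radians(rz))
    R2=R@np.array([[c,-sn,0],[sn,c,0],[0,0,1]])
    o=R2.T@(np.array(target)-s["tcp_pos"])
    print("az now",a.round(2),"rz",np.round(rz,2),"off",o.round(4),"tilt",np.degrees(R[2,:2]).round(2),"q7",s["qpos"][6].round(1)); return o
E
python3 - <<'E'
from h import *
t=grab("top");s=grab("scene")
T=lambda x,y:(110+x/2.28-.3,40+y/2.28-.3)
S=lambda x,y:(110+x/2.28-.3,140+y/2.28-.3)
for n,a,b in [("hL",(338,309),(354,212)),("hR",(443,309),(488,180)),
 ("r1L",(72,371),(677,158)),("r1R",(138,354),(737,120)),("r2L",(98,440),(616,98)),("r2R",(163,439),(674,72)),
 ("r3L",(80,494),(602,35)),("r3R",(148,502),(660,25)),("peg3",(389,467),(364,121))]:
    X,e=tri(t,T(*a),s,S(*b));print(n,X.round(4),np.round(e,4))
plan((0.658,-0.025,0.33),0)
E
```

```text
hL [ 0.649  -0.0222  0.1783] [0.0609 0.0609]
hR [ 0.6763 -0.0321  0.2702] [0.0582 0.0582]
r1L [ 0.5803  0.379  -0.0312] [0.0327 0.0327]
r1R [0.6241 0.3121 0.1325] [0.0292 0.0292]
r2L [ 0.4867  0.3357 -0.0037] [0.0326 0.0326]
r2R [0.5213 0.2915 0.1051] [0.0367 0.0367]
r3L [0.415  0.3469 0.0362] [0.0352 0.0352]
r3R [0.4425 0.3144 0.0953] [0.0401 0.0401]
peg3 [ 0.4662 -0.0243  0.0764] [0.0024 0.0024]
az now 72.19 rz 72.19 off [-0.6676  0.4517 -0.0965] tilt [ 0.   -0.03] q7 -4.7
```

The scene camera faces the robot, so left and right are mirrored. I'll pair the ends again.

```bash
python3 - <<'E'
from h import *
t=grab("top");s=grab("scene")
T=lambda x,y:(110+x/2.28-.3,40+y/2.28-.3)
S=lambda x,y:(110+x/2.28-.3,140+y/2.28-.3)
for n,a,b,c,d in [("h",(338,309),(443,309),(488,180),(354,212)),
 ("r1",(72,371),(138,354),(737,120),(677,158)),("r2",(98,440),(163,439),(674,72),(616,98)),
 ("r3",(80,494),(148,502),(660,25),(602,35))]:
    X,e=tri(t,T(*a),s,S(*c));Y,g=tri(t,T(*b),s,S(*d));v=X-Y;print(n,X.round(4),Y.round(4),"mid",((X+Y)/2).round(4),"len",np.linalg.norm(v).round(4),"az",np.degrees(np.arctan2(v[1],v[0])).round(1),np.round(e+g,4))
E
python3 steer.py '[[0,0,-0.015,0,0,8.5,0.5],[0,0,-0.02,0,0,8.5,0.5],[0,0,-0.02,0,0,8.5,0.5],[0,0,-0.02,0,0,8.5,0.5],[0,0,-0.02,0,0,8.5,0.5],[0,0,0,0,0,8.5,0.5],[0,0,0,0,0,8.5,0.5],[0,0,0,0,0,8.5,0.5]]' 40
python3 steer.py '[[-0.01,0.005,0,0,0,4.2,0.5],[-0.03,0.02,0,0,0,0,0.5],[-0.04,0.027,0,0,0,0,0.5],[-0.04,0.027,0,0,0,0,0.5],[-0.04,0.027,0,0,0,0,0.5],[-0.04,0.027,0,0,0,0,0.5],[-0.04,0.027,0,0,0,0,0.5],[-0.04,0.027,0,0,0,0,0.5]]'
```

```text
h [0.658  0.04   0.1954] [ 0.6566 -0.087   0.2047] mid [ 0.6573 -0.0235  0.2001] len 0.1274 az 89.4 [0.0027 0.0027 0.0009 0.0009]
r1 [0.591  0.39   0.0533] [0.613  0.3036 0.0465] mid [0.602  0.3468 0.0499] len 0.0894 az 104.3 [0.0017 0.0017 0.0005 0.0005]
r2 [0.501  0.3559 0.0521] [0.5037 0.2762 0.0383] mid [0.5023 0.316  0.0452] len 0.081 az 92.0 [0.0023 0.0023 0.0051 0.0051]
r3 [0.4298 0.3761 0.0555] [0.4222 0.2923 0.0595] mid [0.426  0.3342 0.0575] len 0.0842 az 84.8 [0.0006 0.0006 0.0063 0.0063]
t: 1.2
tcp_pos: [0.2063, 0.6427, 0.3288]
ee_rot: [[-0.067, 0.998, -0.0], [0.998, 0.067, 0.0], [0.0, -0.0, -1.0]]
force: [0.1, 0.2, -0.2]
finger_gap: 0.508
grip_force: 0.0
t: 2.0
tcp_pos: [0.3949, 0.3613, 0.3289]
ee_rot: [[-0.0, 1.0, 0.0], [1.0, 0.0, 0.001], [0.001, 0.0, -1.0]]
force: [0.8, -0.1, 0.4]
finger_gap: 0.5
grip_force: 0.0
```

```bash
python3 steer.py '[[-0.04,0.027,0,0,0,0,0.5],[-0.04,0.027,0,0,0,0,0.5],[-0.04,0.027,0,0,0,0,0.5],[-0.04,0.027,0,0,0,0,0.5],[-0.04,0.027,0,0,0,0,0.5],[-0.04,0.027,0,0,0,0,0.5],[-0.04,0.027,0,0,0,0,0.5],[-0.04,0.027,0,0,0,0,0.5]]'
python3 steer.py '[[-0.03,0.02,0,0,0,0,0.5],[-0.02,0.014,0,0,0,0,0.5],[-0.007,0.005,0,0,0,0,0.5],[0,0,0,0,0,0,0.5],[0,0,0,0,0,0,0.5]]'
python3 - <<'E'
from h import *
grab("wrist","w1");plan((0.6573,-0.0245,0.205),0)
E
```

```text
t: 2.8
tcp_pos: [0.6109, 0.0416, 0.3288]
ee_rot: [[-0.0, 1.0, 0.001], [1.0, 0.0, 0.001], [0.001, 0.001, -1.0]]
force: [-0.2, 0.5, 0.2]
finger_gap: 0.498
grip_force: 0.0
t: 3.3
tcp_pos: [0.6486, -0.0122, 0.3284]
ee_rot: [[-0.002, 1.0, -0.001], [1.0, 0.002, 0.001], [0.001, -0.001, -1.0]]
force: [0.0, 0.0, 0.3]
finger_gap: 0.5
grip_force: 0.0
az now 0.15 rz 0.15 off [-0.0129  0.0088  0.1235] tilt [ 0.08 -0.03] q7 9.0
```

View pics/w1.png

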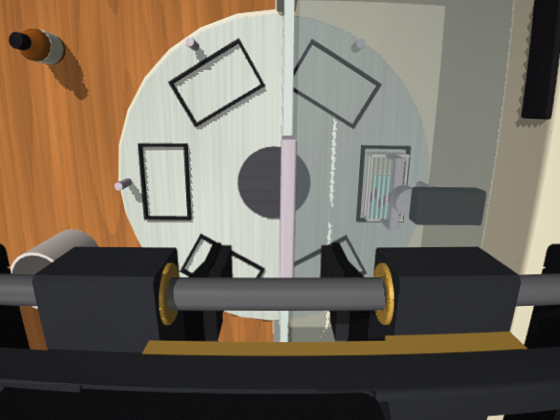

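The wrist picture shows the handle as the pink bar at column 288 between the fingers. The hub is at (274,183), the nest3 rim at (165,182), and the done rack at (385,187) under the scanner head.

```bash
python3 - <<'E'
from h import *
f=grab("wrist")
print(plane(f,[(288,140),(287,240)],.205).round(4).tolist())
im=f["frame"];k=(im.max(2)<60).astype(np.uint8)
cs,h=cv2.findContours(k,cv2.RETR_CCOMP,cv2.CHAIN_APPROX_NONE)
for i,c in enumerate(cs):
    if h[0][i][3]>=0 and 800<cv2.contourArea(c)<6000:
        r=cv2.minAreaRect(c);W=plane(f,cv2.boxPoints(r),.051);print(np.round(r[0]),plane(f,[r[0]],.048)[0].round(4),np.linalg.norm(W[0]-W[1]).round(4),np.linalg.norm(W[2]-W[1]).round(4))
E
python3 steer.py '[[-0.007,0.005,0.02,0,0,0,0.5],[-0.006,0.004,0.03,0,0,0,0.5],[0,0,0.03,0,0,0,0.5],[0,0,0.02,0,0,0,0.5],[0,0,0.013,0,0,0,0.5],[0,0,0,0,0,0,0.5]]'
```

```text
[[0.6571, 0.0396, 0.205], [0.6571, -0.0411, 0.205]]
[165. 182.] [ 0.5102 -0.0226  0.048 ] 0.0535 0.091
[217.  83.] [0.5797 0.0933 0.048 ] 0.0904 0.0537
t: 4.0
tcp_pos: [0.6569, -0.0255, 0.2139]
ee_rot: [[-0.002, 1.0, -0.003], [1.0, 0.002, 0.001], [0.001, -0.003, -1.0]]
force: [0.2, -0.2, 0.1]
finger_gap: 0.498
grip_force: 0.0
```

```bash
python3 steer.py '[[0,0,0.012,0,0,0,0.5],[0,0,0,0,0,0,0.0],[0,0,0,0,0,0,0.0],[0,0,0,0,0,0,0.0],[0,0,0,0,0,0,0.0]]' 45
python3 steer.py '[[0,0,-0.01,0,0,0,0],[0,0,-0.015,0,0,0,0],[0,0,-0.015,0,0,0,0],[0,0,-0.015,0,0,0,0],[0,0,-0.015,0,0,0,0],[0,0,-0.012,0,0,0,0],[0,0,-0.008,0,0,0,0],[0,0,-0.004,0,0,0,0]]'
```

```text
t: 4.5
tcp_pos: [0.6584, -0.0271, 0.2041]
ee_rot: [[0.0, 1.0, 0.001], [1.0, -0.0, 0.0], [0.0, 0.001, -1.0]]
force: [-0.0, 0.7, -0.2]
finger_gap: 0.224
grip_force: 0.0
t: 5.3
tcp_pos: [0.6575, -0.0268, 0.2982]
ee_rot: [[0.0, 1.0, -0.001], [1.0, -0.0, 0.001], [0.001, -0.001, -1.0]]
force: [0.5, 0.7, -12.6]
finger_gap: 0.132
grip_force: 45.0
```

```bash
python3 steer.py '[[0,0,-0.004,0,0,0,0],[0,0,-0.004,0,0,0,0],[0,0,0,0,0,0,0]]'
python3 - <<'E'
from h import *
f=grab("top","t2");s=grab("scene","s2")
cv2.imwrite("pics/s2c.png",cv2.resize(s["frame"][170:320,170:450],None,fx=2.8,fy=2.8)[...,::-1])
E
```

```text
t: 5.6
tcp_pos: [0.6575, -0.0268, 0.3025]
ee_rot: [[0.0, 1.0, -0.003], [1.0, -0.0, -0.001], [-0.001, -0.003, -1.0]]
force: [3.6, -1.2, -23.3]
finger_gap: 0.131
grip_force: 45.0
```

View pics/s2c.png

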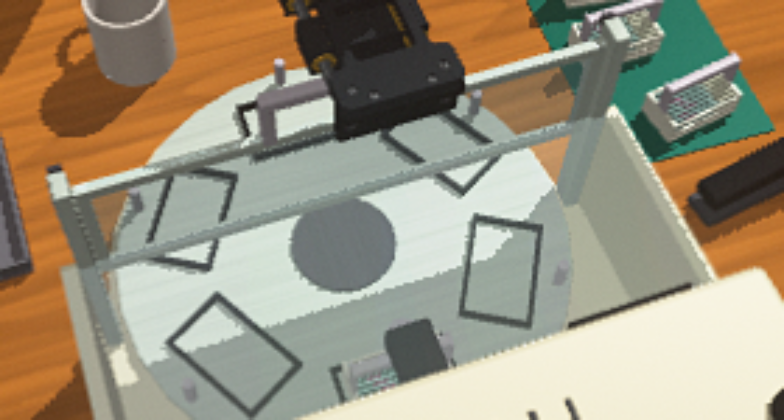

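The sash is at its stop: the force jumped to 23 N and the top edge is near the guide tops. I'll release and go look at the mat.

```bash
python3 steer.py '[[0,0,0.004,0,0,0,0.0],[0,0,0,0,0,0,0.45],[0,0,0,0,0,0,0.45],[0,0,0,0,0,0,0.45],[0,0,-0.02,0,0,0,0.45],[0,0,-0.03,0,0,0,0.45]]' 
python3 steer.py '[[0.02,-0.012,0,0,0,0,0.45],[0.035,-0.02,0,0,0,0,0.45],[0.04,-0.022,0,0,0,0,0.45],[0.04,-0.022,0,0,0,0,0.45],[0.04,-0.022,0,0,0,0,0.45],[0.04,-0.022,0,0,0,0,0.45],[0.03,-0.02,0,0,0,0,0.45],[0.015,-0.007,0,0,0,0,0.45]]'
python3 - <<'E'
from h import *
robot.get_state()
f=grab("wrist","w2");print(robot.get_state()["tcp_pos"])
E
```

```text
t: 6.3
tcp_pos: [0.6578, -0.0269, 0.352]
ee_rot: [[0.0, 1.0, -0.001], [1.0, -0.0, -0.0], [-0.0, -0.001, -1.0]]
force: [0.1, 0.4, -0.2]
finger_gap: 0.432
grip_force: 0.0
t: 7.1
tcp_pos: [0.5094, 0.2371, 0.3532]
ee_rot: [[-0.006, 1.0, 0.002], [1.0, 0.006, 0.004], [0.004, 0.002, -1.0]]
force: [0.7, 0.3, 0.3]
finger_gap: 0.452
grip_force: 0.0
[0.50900092 0.23891444 0.35309224]
```

View pics/w2.png

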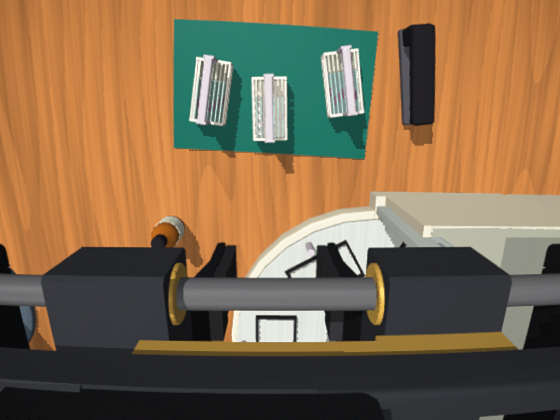

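The wrist picture shows the three bars: r1 from (345,48) to (352,115), r2 from (269,75) to (269,140), and r3 from (209,57) to (202,121).

```bash
cat >> h.py <<'E'
def bars(f,box,amin=40):
    """pinkish steel bars: list of minAreaRects inside box (x0,y0,x1,y1)"""
    im=f["frame"].astype(int);r,g,b=im[...,0],im[...,1],im[...,2]
    k=((b-g>9)&(r-g>9)&(r>110)&(abs(r-b)<35)).astype(np.uint8);m=np.zeros_like(k);x0,y0,x1,y1=box;m[y0:y1,x0:x1]=k[y0:y1,x0:x1]
    m=cv2.morphologyEx(m,cv2.MORPH_OPEN,np.ones((2,2),np.uint8))
    return [cv2.minAreaRect(c) for c in cv2.findContours(m,0,1)[0] if cv2.contourArea(c)>amin]
def bar3d(f,r,z):
    p=cv2.boxPoints(r);a=np.linalg.norm(p[0]-p[1])>np.linalg.norm(p[1]-p[2])
    e=[(p[0]+p[3])/2,(p[1]+p[2])/2] if a else [(p[0]+p[1])/2,(p[2]+p[3])/2]
    W=plane(f,e,z);v=W[1]-W[0];return W.mean(0),np.degrees(np.arctan2(v[1],v[0]))%180,np.linalg.norm(v),e
E
python3 - <<'E'
from h import *
f=grab("wrist");t=grab("top")
for F,box in((f,(170,15,385,165)),(t,(130,185,195,280))):
    for r in bars(F,box):
        c,az,l,e=bar3d(F,r,.064);print(np.round(r[0],1),np.round(r[1],1),c.round(4),az.round(1),l.round(4))
W=sorted([bars(f,(170,15,385,165))][0],key=lambda r:r[0][0]);T=sorted(bars(t,(130,185,195,280)),key=lambda r:-r[0][1])
for a,b in zip(W,T): print(tri(f,a[0],t,b[0]))
E
python3 - <<'E'
from h import *
f=grab("wrist")["frame"]; t=grab("top")["frame"]
for y,x in((80,348),(100,269),(90,206)): print(f[y,x-6:x+7].tolist())
print(t[232,152:172].tolist())
E
```

```text
[[151, 164, 162], [179, 169, 175], [223, 210, 219], [233, 225, 230], [235, 228, 232], [235, 227, 232], [233, 225, 231], [231, 223, 228], [225, 213, 221], [166, 162, 166], [120, 135, 133], [117, 139, 134], [146, 173, 167]]
[[219, 208, 214], [233, 225, 231], [236, 227, 233], [236, 227, 232], [235, 226, 232], [234, 225, 231], [223, 209, 219], [177, 173, 177], [174, 197, 192], [197, 216, 206], [189, 186, 173], [187, 182, 169], [190, 204, 194]]
[[235, 226, 231], [234, 226, 231], [233, 225, 231], [233, 225, 230], [221, 208, 215], [164, 154, 160], [109, 106, 109], [126, 145, 141], [112, 132, 126], [75, 89, 85], [99, 118, 113], [175, 207, 198], [137, 162, 155]]
[[73, 86, 97], [69, 80, 90], [71, 83, 94], [73, 86, 97], [68, 81, 90], [61, 72, 81], [70, 81, 91], [77, 90, 102], [71, 85, 95], [72, 85, 96], [73, 86, 98], [71, 85, 97], [72, 85, 98], [73, 85, 97], [74, 87, 99], [70, 82, 93], [37, 43, 49], [25, 33, 37], [32, 37, 41], [67, 64, 61]]
```

```bash
sed -i 's/k=((b-g>9).*/k=((b-g>=3)\&(r-g>=4)\&(r>125)\&(abs(r-b)<35)).astype(np.uint8);m=np.zeros_like(k);x0,y0,x1,y1=box;m[y0:y1,x0:x1]=k[y0:y1,x0:x1]/' h.py
python3 - <<'E'
from h import *
f=grab("wrist");t=grab("top");t["frame"]=cv2.imread("pics/top0.png")[...,::-1]
W=sorted(bars(f,(170,15,385,165)),key=lambda r:r[0][0]);T=sorted(bars(t,(130,185,195,280)),key=lambda r:-r[0][1])
for F,L in((f,W),(t,T)):
    for r in L:
        c,az,l,e=bar3d(F,r,.064);print(np.round(r[0],1),np.round(r[1],1),c.round(4),az.round(1),l.round(4))
for a,b in zip(W,T): print(tri(f,a[0],t,b[0]))
c,az,l,e=bar3d(f,W[1],.064);plan((c[0],c[1],.053),az-90)
E
```

```text
[202.   85.2] [ 9.3 69.4] [0.425  0.3343 0.064 ] 81.0 0.0797
[267.  103.5] [67.4  8.8] [0.5019 0.3125 0.064 ] 92.0 0.0781
[347.   74.5] [69.4 12.1] [0.5963 0.3459 0.064 ] 95.7 0.0789
[155.5 201.6] [ 3.1 25.5] [0.5919 0.344  0.064 ] 98.4 0.075
(array([0.54340088, 0.26704399, 0.56967117]), [np.float64(0.03605319687964677), np.float64(0.036053196879646775)])
az now -0.21 rz -2.17 off [ 0.0817 -0.0078  0.299 ] tilt [-0.    0.07] q7 -22.7
```

```bash
python3 steer.py '[[0.02,-0.002,0.02,0,0,-2.2,0.45],[0.03,-0.003,0.035,0,0,0,0.45],[0.022,-0.003,0.04,0,0,0,0.45],[0.01,0,0.04,0,0,0,0.45],[0,0,0.04,0,0,0,0.45],[0,0,0.035,0,0,0,0.45],[0,0,0.02,0,0,0,0.45],[0,0,0,0,0,0,0.45]]' 
python3 - <<'E'
from h import *
f=grab("wrist","w3")
for r in bars(f,(0,0,560,240)):
    c,az,l,e=bar3d(f,r,.064);print(np.round(r[0],1),np.round(r[1],1),c.round(4),az.round(1),l.round(4))
plan((.5019,.3125,.053),2)
E
```

```text
t: 8.25
tcp_pos: [0.4997, 0.3123, 0.1185]
ee_rot: [[-0.036, 0.999, -0.005], [0.999, 0.036, -0.005], [-0.004, -0.005, -1.0]]
force: [-0.8, -0.0, -0.0]
finger_gap: 0.449
grip_force: 0.0
[399.5 201. ] [16.  3.] [0.5722 0.3355 0.064 ] 97.3 0.0099
[407.  194.5] [17.  4.] [0.5762 0.3397 0.064 ] 97.6 0.0105
[415.  188.5] [17.  4.] [0.5806 0.3435 0.064 ] 97.9 0.0104
[422.5 182.5] [17.  3.] [0.5847 0.3473 0.064 ] 98.1 0.0103
[280.5 199.5] [81. 19.] [0.501 0.333 0.064] 92.2 0.0496
[152.5 180.5] [ 29.6 121.3] [0.4243 0.341  0.064 ] 75.5 0.0748
[430.5 177. ] [126.  39.] [0.5896 0.3492 0.064 ] 98.4 0.0763
az now 2.07 rz 0.07 off [-0.0006  0.001   0.0676] tilt [-0.12 -0.09] q7 -21.6
```

View pics/w3.png

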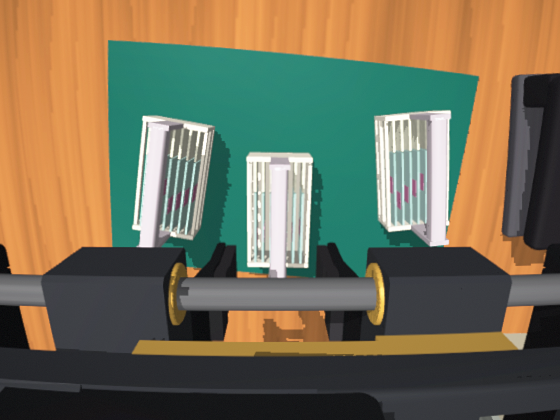

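The picture shows r2's frame with corners near (247,154), (312,154), (247,267) and (312,267). The bar top starts at about row 164.

```bash
python3 - <<'E'
from h import *
f=grab("wrist")
W=plane(f,[(247,154.5),(312,154.5),(312,267.5),(247,267.5)],.030);print(W.round(4).tolist(),W.mean(0).round(4))
print(plane(f,[(280,164.5)],.064).round(4))
E
```

```text
[[0.4793, 0.3563, 0.03], [0.5232, 0.3579, 0.03], [0.5284, 0.2751, 0.03], [0.4805, 0.2733, 0.03]] [0.5028 0.3157 0.03  ]
[[0.5014 0.3553 0.064 ]]
```

```bash
python3 steer.py '[[0.002,0.001,0.025,0,0,0,0.45],[0,0,0.025,0,0,0,0.45],[0,0,0.013,0,0,0,0.45],[0,0,0.004,0,0,0,0.0],[0,0,0,0,0,0,0],[0,0,0,0,0,0,0],[0,0,0,0,0,0,0],[0,0,0,0,0,0,0]]' 30
python3 steer.py '[[0,0,0,0,0,0,0],[0,0,-0.015,0,0,0,0],[0,0,-0.03,0,0,0,0],[0,0,-0.04,0,0,0,0],[0,0,-0.04,0,0,0,0],[0,0,-0.02,0,0,0,0]]'
python3 - <<'E'
from h import *
plan((.5107-.002,-.0237,.20),-.35)
E
```

```text
t: 9.15
tcp_pos: [0.5018, 0.3171, 0.0553]
ee_rot: [[-0.038, 0.999, 0.001], [0.999, 0.038, 0.001], [0.001, 0.001, -1.0]]
force: [-1.6, 0.3, 3.0]
finger_gap: 0.113
grip_force: 30.0
t: 9.75
tcp_pos: [0.5032, 0.3172, 0.204]
ee_rot: [[-0.038, 0.999, 0.005], [0.999, 0.038, 0.004], [0.003, 0.005, -1.0]]
force: [0.9, 0.7, -1.9]
finger_gap: 0.108
grip_force: 30.0
az now 2.16 rz 2.51 off [-0.3409  0.0076  0.0028] tilt [0.2  0.28] q7 -24.1
```

```bash
cat >> h.py <<'E'
def hang(zdiff=0.0553-0.030):
    """rack in the jaws: rack frame centre relative to TCP, tool axes, from far frame edge and frame sides in wrist view over the mat/wood"""
    f=grab("wrist");s=robot.get_state();im=f["frame"];v=im.min(2)
    k=((im.max(2)>100)&(im.max(2).astype(int)-v<45)).astype(np.uint8)
    k=cv2.morphologyEx(k,cv2.MORPH_CLOSE,np.ones((9,9),np.uint8));k[:,:225]=0;k[:,335:]=0;k[:100]=0;k[245:]=0
    cs=cv2.findContours(k,0,1)[0];c=max(cs,key=cv2.contourArea);x,y,w,h=cv2.boundingRect(c)
    W=plane(f,[(x,y),(x+w,y)],s["tcp_pos"][2]-zdiff);L=(W-s["tcp_pos"])@s["ee_rot"];print("box",x,y,w,h,"edge tool",L.round(4).tolist(),"off x",(L[:,0].mean()-.04).round(4));return L
E
python3 -c "
from h import *
hang();hang()"
```

```text
box 225 173 95 72 edge tool [[0.042, -0.0267, 0.0253], [0.042, 0.0202, 0.0257]] off x 0.002
box 225 173 95 72 edge tool [[0.0423, -0.0255, 0.0253], [0.0422, 0.0227, 0.0256]] off x 0.0022
```

```bash
python3 steer.py '[[-0.02,0,0,0,0,2.5,0],[-0.035,0.001,0,0,0,0,0],[-0.045,0.001,0,0,0,0,0],[-0.045,0.001,0,0,0,0,0],[-0.045,0.001,0,0,0,0,0],[-0.045,0.001,0,0,0,0,0],[-0.045,0.001,0,0,0,0,0],[-0.035,0.001,0.015,0,0,0,0]]' 
python3 steer.py '[[-0.017,0,0.02,0,0,0,0],[-0.007,0,0.02,0,0,0,0],[0,0,0.015,0,0,0,0],[0,0,0,0,0,0,0],[0,0,0,0,0,0,0]]'
python3 - <<'E'
from h import *
plan((.5107,-.0237,.13),-.35)
f=grab("wrist","w4");cv2.imwrite("pics/w4c.png",cv2.resize(f["frame"][90:290,180:390],None,fx=2.8,fy=2.8)[...,::-1])
E
```

```text
t: 10.65
tcp_pos: [0.5069, -0.0025, 0.1843]
ee_rot: [[0.01, 1.0, 0.001], [1.0, -0.01, -0.001], [-0.001, 0.001, -1.0]]
force: [1.5, 0.5, -1.7]
finger_gap: 0.113
grip_force: 30.0
t: 11.15
tcp_pos: [0.5065, -0.0229, 0.1287]
ee_rot: [[0.007, 1.0, -0.003], [1.0, -0.007, -0.001], [-0.001, -0.003, -1.0]]
force: [0.6, -0.8, -2.0]
finger_gap: 0.106
grip_force: 30.0
az now -0.38 rz -0.03 off [-0.0008  0.0042 -0.0013] tilt [-0.04 -0.15] q7 12.1
```

View pics/w4c.png

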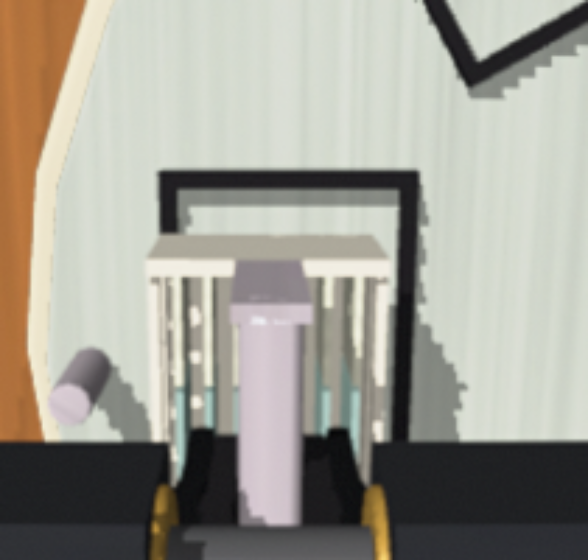

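The crop shows the rack's far end with its bottom edge at row 235, columns 158–380. The rim's inner far edge is at row 188, columns 177–402 (outer 160–418, row 172).

```bash
python3 - <<'E'
from h import *
f=grab("wrist");s=robot.get_state();z=s["tcp_pos"][2]
C=lambda *p:[(180+(x+.5)/2.8-.5,90+(y+.5)/2.8-.5) for x,y in p]
R=plane(f,C((158,235),(380,235)),z-.0533);T=plane(f,C((147,259),(389,259)),z-.0253)
O=plane(f,C((160,172),(418,172)),.051);I=plane(f,C((177,188),(402,188)),.051)
for n,w in(("rack",R),("rackTop",T),("rimO",O),("rimI",I)): print(n,w[:,:2].round(4).tolist(),w.mean(0).round(4))
print(s["tcp_pos"])
E
```

```text
rack [[0.484, 0.0149], [0.5298, 0.0146]] [0.5069 0.0148 0.0765]
rackTop [[0.4851, 0.0154], [0.5285, 0.0151]] [0.5068 0.0152 0.1045]
rimO [[0.482, 0.0252], [0.541, 0.0248]] [0.5115 0.025  0.051 ]
rimI [[0.4858, 0.0215], [0.5374, 0.0212]] [0.5116 0.0213 0.051 ]
[ 0.50770418 -0.02233898  0.12982147]
```

```bash
python3 steer.py '[[0.002,0.004,0,0,0,0,0],[0,0,0.012,0,0,0,0],[0,0,0.012,0,0,0,0],[0,0,0.005,0,0,0,0],[0,0,0,0,0,0,0],[0,0,0,0,0,0,0]]'
```

```text
t: 11.85
tcp_pos: [0.5116, -0.0204, 0.1003]
ee_rot: [[0.006, 1.0, -0.0], [1.0, -0.006, -0.0], [-0.0, -0.0, -1.0]]
force: [-0.5, 0.1, -2.2]
finger_gap: 0.11
grip_force: 30.0
```

```bash
python3 steer.py '[[0,0,0.003,0,0,0,0],[0,0,0,0,0,0,0.3],[0,0,0,0,0,0,0.3],[0,0,0,0,0,0,0.3],[0,0,-0.03,0,0,0,0.3],[-0.02,-0.01,-0.04,0,0,0,0.3],[-0.03,-0.02,-0.01,0,0,0,0.3],[0,0,0,0,0,0,0.3]]'
python3 - <<'E'
from h import *
f=grab("wrist","w5");print(robot.get_state()["tcp_pos"])
cv2.imwrite("pics/w5c.png",cv2.resize(f["frame"][60:290,60:400],None,fx=2.3,fy=2.3)[...,::-1])
E
```

```text
t: 12.65
tcp_pos: [0.4803, -0.0742, 0.1796]
ee_rot: [[0.012, 1.0, 0.003], [1.0, -0.012, -0.0], [-0.0, 0.003, -1.0]]
force: [0.4, -0.3, 0.4]
finger_gap: 0.3
grip_force: 0.0
[ 0.48099937 -0.07192215  0.17866433]
```

View pics/w5c.png

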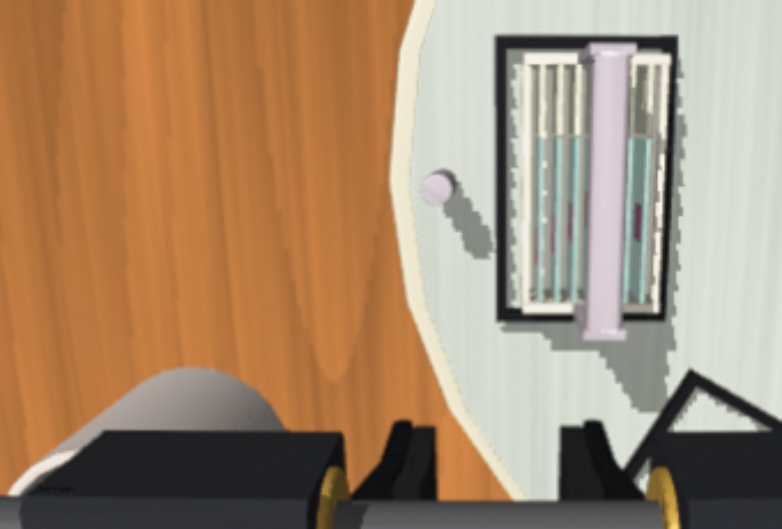

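The rack stands square inside the nest3 rim. The peg top is at crop (437,188), so full picture (250,141.7).

```bash
python3 - <<'E'
from h import *
f=grab("wrist");p=plane(f,[(249.8,141.5)],.075)[0];print(p.round(4),plane(grab("top"),[(320,284)],.092).round(3))
plan((p[0],p[1],.064),-90)
E
```

```text
[ 0.4628 -0.02    0.075 ] [[ 0.351 -0.142  0.092]]
az now -0.3 rz 89.7 off [-0.0187 -0.0495  0.1135] tilt [0.04 0.02] q7 14.1
```

```bash
python3 steer.py '[[0,0,0,0,0,8.2,0.3],[0,0,0,0,0,8.4,0.3],[0,0,0,0,0,8.4,0.3],[0,0,0,0,0,8.4,0.3],[0,0,0,0,0,8.4,0.3],[0,0,0,0,0,8.4,0.3],[0,0,0,0,0,8.4,0.3],[0,0,0,0,0,8.4,0.3]]'
python3 steer.py '[[0,0,0,0,0,8.4,0.3],[0,0,0,0,0,8.4,0.3],[-0.01,-0.025,0.02,0,0,5.9,0.3],[-0.009,-0.024,0.03,0,0,0,0.3],[0,0,0.02,0,0,0,0.3],[0,0,0,0,0,0,0.3],[0,0,0,0,0,0,0.3]]'
python3 - <<'E'
from h import *
plan((.4628,-.0215,.064),-90)
E
```

```text
t: 13.6
tcp_pos: [0.4817, -0.0688, 0.1768]
ee_rot: [[0.924, 0.382, -0.001], [0.382, -0.924, -0.0], [-0.001, -0.0, -1.0]]
force: [-0.0, -0.5, -0.2]
finger_gap: 0.307
grip_force: 0.0
t: 14.3
tcp_pos: [0.4603, -0.0222, 0.1074]
ee_rot: [[1.0, 0.0, -0.001], [0.0, -1.0, -0.001], [-0.001, 0.001, -1.0]]
force: [-0.4, -0.9, 0.1]
finger_gap: 0.303
grip_force: 0.0
az now -89.98 rz 0.02 off [ 0.0025 -0.0007  0.0434] tilt [-0.03  0.06] q7 -66.0
```

```bash
python3 steer.py '[[0.0025,-0.0005,0.015,0,0,0,0.3],[0,0,0.02,0,0,0,0.3],[0,0,0.008,0,0,0,0.3],[0,0,0,0,0,0,0],[0,0,0,0,0,0,0],[0,0,0,0,0,0,0],[0,0,0,0,0,0,0],[0,0,0,0,0,0,0]]' 25
python3 steer.py '[[0.0004,0.012,0,0,0,-1.875,0],[0.0008,0.012,0,0,0,-1.875,0],[0.0012,0.0119,0,0,0,-1.875,0],[0.0016,0.0119,0,0,0,-1.875,0],[0.0019,0.0118,0,0,0,-1.875,0],[0.0023,0.0118,0,0,0,-1.875,0],[0.0027,0.0117,0,0,0,-1.875,0],[0.0031,0.0116,0,0,0,-1.875,0]]'
```

```text
t: 15.1
tcp_pos: [0.4632, -0.0223, 0.0654]
ee_rot: [[1.0, -0.001, 0.002], [-0.001, -1.0, -0.0], [0.002, 0.0, -1.0]]
force: [-1.6, -1.7, 5.2]
finger_gap: 0.103
grip_force: 25.0
t: 15.9
tcp_pos: [0.4858, -0.1122, 0.0652]
ee_rot: [[0.965, 0.261, -0.003], [0.261, -0.965, 0.004], [-0.002, -0.005, -1.0]]
force: [-5.2, 3.3, 12.5]
finger_gap: 0.104
grip_force: 25.0
```

```bash
python3 steer.py '[[0.0035,0.0115,-0.001,0,0,-1.875,0],[0.0039,0.0113,-0.001,0,0,-1.875,0],[0.0042,0.0112,0,0,0,-1.875,0],[0.0046,0.0111,0,0,0,-1.875,0],[0.005,0.0109,0,0,0,-1.875,0],[0.0053,0.0108,0,0,0,-1.875,0],[0.0057,0.0106,0,0,0,-1.875,0],[0.006,0.0104,0,0,0,-1.875,0]]'
python3 steer.py '[[0,0,0,0,0,0,0],[0,0,0,0,0,0,0]]'
python3 - <<'E'
from h import *
a=np.radians(240-.35);plan((.646+.183*np.cos(a),-.0237+.183*np.sin(a),.0645),-60)
E
```

```text
t: 16.7
tcp_pos: [0.5519, -0.1803, 0.0655]
ee_rot: [[0.865, 0.501, -0.005], [0.501, -0.865, 0.001], [-0.004, -0.004, -1.0]]
force: [-6.0, -0.3, 0.6]
finger_gap: 0.106
grip_force: 25.0
t: 16.9
tcp_pos: [0.553, -0.181, 0.0656]
ee_rot: [[0.867, 0.499, -0.002], [0.499, -0.867, -0.001], [-0.002, 0.0, -1.0]]
force: [-1.9, -3.2, -7.5]
finger_gap: 0.104
grip_force: 25.0
az now -60.06 rz -0.06 off [0.0002 0.0008 0.0011] tilt [-0.11  0.01] q7 -22.3
```

```bash
python3 steer.py '[[0,0,0,0,0,0,0.3],[0,0,0,0,0,0,0.3],[0,0,0,0,0,0,0.3],[0,0,-0.03,0,0,0,0.4],[0,0,-0.04,0,0,0,0.4],[-0.03,-0.02,-0.04,0,0,0,0.4],[-0.04,-0.022,-0.025,0,0,0,0.4]]'
python3 steer.py '[[0,0,0,0,0,-8.4,0.4],[0,0,0,0,0,-8.4,0.4],[0,0,0,0,0,-8.4,0.4],[0,0,0,0,0,-8.4,0.4],[0,0,0,0,0,-8.4,0.4],[0,0,0,0,0,-8.4,0.4],[0,0,0,0,0,-8.4,0.4],[0,0,0,0,0,-8,0.4]]'
python3 - <<'E'
from h import *
plan((.49,.28,.2))
E
```

```text
t: 17.6
tcp_pos: [0.4792, -0.179, 0.2005]
ee_rot: [[0.865, 0.502, 0.005], [0.502, -0.865, -0.001], [0.004, 0.004, -1.0]]
force: [-0.7, -0.1, 0.3]
finger_gap: 0.395
grip_force: 0.0
t: 18.4
tcp_pos: [0.4773, -0.1788, 0.1983]
ee_rot: [[-0.124, 0.992, 0.002], [0.992, 0.124, 0.001], [0.0, 0.002, -1.0]]
force: [0.3, -0.0, -0.1]
finger_gap: 0.399
grip_force: 0.0
az now 7.13 rz 0 off [ 0.4537  0.0696 -0.0014] tilt [0.02 0.1 ] q7 32.0
```

```bash
python3 steer.py '[[0.025,0.003,0,0,0,0,0.4],[0.04,0.006,0,0,0,0,0.4],[0.046,0.007,0,0,0,0,0.4],[0.046,0.007,0,0,0,0,0.4],[0.046,0.007,0,0,0,0,0.4],[0.046,0.007,0,0,0,0,0.4],[0.046,0.007,0,0,0,0,0.4],[0.046,0.007,0,0,0,0,0.4]]'
python3 steer.py '[[0.046,0.01,0,0,0,0,0.4],[0.04,0.02,0,0,0,0,0.4],[0.02,0.03,0,0,0,0,0.4],[0.005,0.03,0,0,0,0,0.4],[0,0,0,0,0,0,0.4],[0,0,0,0,0,0,0.4]]'
python3 - <<'E'
from h import *
f=grab("wrist","w6");print(robot.get_state()["tcp_pos"],plan((.595,.346,.053),7))
cv2.imwrite("pics/w6c.png",cv2.resize(f["frame"][60:290,100:440],None,fx=2.3,fy=2.3)[...,::-1])
E
```

```text
t: 19.2
tcp_pos: [0.4871, 0.1678, 0.1986]
ee_rot: [[-0.118, 0.993, 0.002], [0.993, 0.118, 0.002], [0.001, 0.002, -1.0]]
force: [1.0, -0.3, 0.2]
finger_gap: 0.397
grip_force: 0.0
t: 19.8
tcp_pos: [0.5634, 0.2863, 0.1976]
ee_rot: [[-0.118, 0.993, -0.0], [0.993, 0.118, -0.0], [-0.0, -0.0, -1.0]]
force: [-0.8, -0.6, -0.9]
finger_gap: 0.398
grip_force: 0.0
az now 6.77 rz -0.23 off [0.0556 0.0393 0.1447] tilt [ 0.01 -0.04] q7 -17.1
[0.56284949 0.28599927 0.19773992] [0.05561227 0.03932494 0.14472115]
```

View pics/w6c.png

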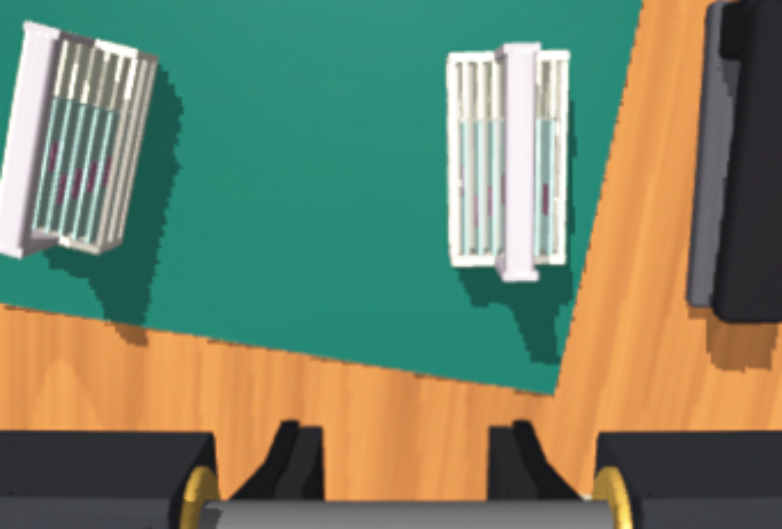

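The bars in this picture run from (522,43) to (519,281) for r1 and from (42,25) to (8,252) for r3. The stapler's edge is at about column 700.

```bash
python3 - <<'E'
from h import *
f=grab("wrist")
C=lambda *p:[(100+(x+.5)/2.3-.5,60+(y+.5)/2.3-.5) for x,y in p]
for n,q in(("r1",((522,43),(519,281))),("r3",((42,25),(8,253)))):
    W=plane(f,C(*q),.064);v=W[0]-W[1];c=W.mean(0);print(n,c.round(4),np.linalg.norm(v).round(4),np.degrees(np.arctan2(v[1],v[0])).round(2))
    if n=="r1": az=np.degrees(np.arctan2(v[1],v[0]))-90;plan((c[0],c[1],.052),az)
print(plane(f,C((690,200)),.04))
E
```

```text
r1 [0.5946 0.3472 0.064 ] 0.0802 97.83
az now 6.77 rz -1.05 off [0.0563 0.0402 0.1458] tilt [ 0.02 -0.04] q7 -17.1
r3 [0.4236 0.336  0.064 ] 0.0797 82.05
[[0.66360039 0.34173424 0.04      ]]
```

```bash
python3 steer.py '[[0.02,0.015,0,0,0,-1,0.4],[0.025,0.018,0.015,0,0,0,0.4],[0.011,0.007,0.03,0,0,0,0.4],[0,0,0.035,0,0,0,0.4],[0,0,0.035,0,0,0,0.4],[0,0,0.02,0,0,0,0.4],[0,0,0.01,0,0,0,0.4],[0,0,0,0,0,0,0.0]]' 30
python3 steer.py '[[0,0,0,0,0,0,0],[0,0,0,0,0,0,0],[0,0,0,0,0,0,0],[0,0,0,0,0,0,0]]'
```

```text
t: 20.7
tcp_pos: [0.5947, 0.3464, 0.0519]
ee_rot: [[-0.135, 0.991, -0.002], [0.991, 0.135, -0.001], [-0.001, -0.002, -1.0]]
force: [0.7, -0.3, 0.0]
finger_gap: 0.364
grip_force: 0.0
t: 21.1
tcp_pos: [0.5964, 0.3473, 0.0541]
ee_rot: [[-0.136, 0.991, 0.001], [0.991, 0.136, 0.001], [0.001, 0.002, -1.0]]
force: [-0.7, 0.8, 3.8]
finger_gap: 0.112
grip_force: 30.0
```

```bash
python3 steer.py '[[0,0,-0.015,0,0,0,0],[0,0,-0.03,0,0,0,0],[0,0,-0.04,0,0,0,0],[0.003,-0.02,-0.04,0,0,0,0],[0.004,-0.03,-0.02,0,0,0,0],[0.004,-0.03,0,0,0,0,0],[0,-0.005,0,0,0,4.1,0],[0,0,0,0,0,4.1,0]]'
python3 -c "
from h import *
plan((.509,-.020,.2),-.35)"
```

```text
t: 21.9
tcp_pos: [0.5084, 0.3466, 0.1989]
ee_rot: [[0.008, 1.0, -0.0], [1.0, -0.008, 0.001], [0.001, -0.0, -1.0]]
force: [0.2, -0.2, -2.4]
finger_gap: 0.109
grip_force: 30.0
az now -0.47 rz -0.12 off [-0.3666  0.0028 -0.0015] tilt [ 0.07 -0.03] q7 -31.6
```

```bash
python3 steer.py '[[-0.02,0,0,0,0,0,0],[-0.035,0,0,0,0,0,0],[-0.045,0,0,0,0,0,0],[-0.045,0,0,0,0,0,0],[-0.045,0,0,0,0,0,0],[-0.045,0,0,0,0,0,0],[-0.045,0.002,0,0,0,0,0],[-0.04,0.001,0.01,0,0,0,0]]' 
python3 steer.py '[[-0.027,0,0.02,0,0,0,0],[-0.015,0,0.02,0,0,0,0],[-0.005,0,0.015,0,0,0,0],[0,0,0,0,0,0,0],[0,0,0,0,0,0,0]]'
cat >> h.py <<'E'
def over_nest(dz,zr=.051):
    """rim and rack far edges over the nest, wrist view; returns shift to apply (world x,y)"""
    f=grab("wrist","ov");s=robot.get_state();z=s["tcp_pos"][2];im=f["frame"]
    k=(im.max(2)<55).astype(np.uint8);k[:110]=0;k[235:]=0;k[:,:200]=0;k[:,365:]=0
    ys,xs=np.nonzero(k[:, 200:365]);xs=xs+200
    row=np.bincount(ys,minlength=420);full=np.nonzero(row>70)[0];print("rim rows",full)
    if not len(full): return
    r=full[len(full)//2];cx=np.nonzero(k[r])[0];O=plane(f,[(cx.min()-.5,full.min()-.5),(cx.max()+.5,full.min()-.5)],zr)
    # inside rim: first warm/bright-neutral jump -> print saturation-free profile below rim
    m=int(cx.min()+.25*(cx.max()-cx.min()));print("rim cols",cx.min(),cx.max(),"outer far edge",O[:,:2].round(4).tolist(),"col",m,[im[q,m].tolist() for q in range(full.max()+1,full.max()+30,2)])
E
python3 -c "
from h import *
print(robot.get_state()['tcp_pos']);over_nest(.0521)
import cv2
cv2.imwrite('pics/w7c.png',cv2.resize(cv2.imread('pics/ov.png')[90:290,180:390],None,fx=2.8,fy=2.8))"
```

```text
t: 22.7
tcp_pos: [0.5112, 0.0226, 0.1893]
ee_rot: [[0.009, 1.0, 0.003], [1.0, -0.009, 0.0], [0.0, 0.003, -1.0]]
force: [1.0, -0.1, -1.6]
finger_gap: 0.108
grip_force: 30.0
t: 23.2
tcp_pos: [0.5104, -0.0212, 0.1332]
ee_rot: [[0.007, 1.0, 0.0], [1.0, -0.007, 0.0], [0.0, 0.0, -1.0]]
force: [0.3, -0.7, -1.6]
finger_gap: 0.112
grip_force: 30.0
[ 0.51044101 -0.02115017  0.13321365]
rim rows [153 154 155 156 157]
rim cols 232 321 outer far edge [[0.4814, 0.0253], [0.54, 0.0249]] col 254 [[55, 54, 54], [130, 134, 128], [133, 137, 129], [135, 138, 131], [210, 216, 204], [201, 205, 193], [173, 168, 156], [174, 169, 156], [174, 168, 156], [183, 177, 164], [242, 237, 227], [242, 238, 227], [242, 238, 228], [230, 230, 209], [232, 231, 211]]
```

View pics/w7c.png

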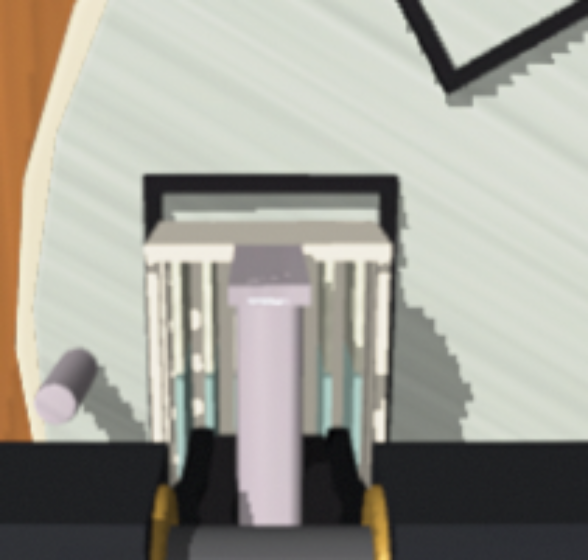

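The view matches the earlier one: the disc is seated in its detent and the rim is in the same place. The rack's far bottom edge is at row 222, columns 157–382.

```bash
python3 - <<'E'
from h import *
f=grab("wrist");s=robot.get_state();z=s["tcp_pos"][2]
C=lambda *p:[(180+(x+.5)/2.8-.5,90+(y+.5)/2.8-.5) for x,y in p]
R=plane(f,C((157,222),(382,222)),z-.0521);T=plane(f,C((146,247),(391,247)),z-.0521+.028);I=plane(f,C((161,192),(381,192)),.051)
for n,w in(("rack",R),("rackTop",T),("rimI",I)): print(n,w[:,:2].round(4).tolist(),w.mean(0).round(4))
print(s["tcp_pos"])
E
```

```text
rack [[0.4878, 0.0197], [0.5339, 0.0194]] [0.5109 0.0196 0.0816]
rackTop [[0.4889, 0.0196], [0.5324, 0.0193]] [0.5107 0.0195 0.1096]
rimI [[0.4855, 0.022], [0.537, 0.0217]] [0.5113 0.0218 0.051 ]
[ 0.51117061 -0.0203548   0.13374325]
```

```bash
python3 steer.py '[[-0.002,0.001,0,0,0,0,0],[0,0,0.012,0,0,0,0],[0,0,0.012,0,0,0,0],[0,0,0.008,0,0,0,0],[0,0,0.004,0,0,0,0],[0,0,0,0,0,0,0]]'
python3 steer.py '[[0,0,0,0,0,0,0.3],[0,0,0,0,0,0,0.3],[0,0,0,0,0,0,0.3],[0,0,-0.03,0,0,0,0.3],[0,0,-0.04,0,0,0,0.3],[0,-0.03,-0.01,0,0,0,0.3],[0,-0.015,0,0,0,0,0.3]]'
python3 -c "
from h import *
plan((.4632,-.0220,.11),-90)"
```

```text
t: 23.9
tcp_pos: [0.5102, -0.0226, 0.097]
ee_rot: [[0.007, 1.0, -0.004], [1.0, -0.007, 0.001], [0.001, -0.004, -1.0]]
force: [-5.7, -0.1, 9.7]
finger_gap: 0.107
grip_force: 30.0
t: 24.6
tcp_pos: [0.4664, -0.0226, 0.1783]
ee_rot: [[0.007, 1.0, 0.003], [1.0, -0.007, 0.001], [0.001, 0.003, -1.0]]
force: [-0.7, -0.3, -0.0]
finger_gap: 0.302
grip_force: 0.0
az now -0.42 rz 89.58 off [-0.0035 -0.0005  0.0683] tilt [0.05 0.17] q7 4.2
```

Seated, with 9.7 N of contact at the right height. Next I'll turn the tool to grip the front peg, the same way as before.

```bash
python3 steer.py '[[0,0,0,0,0,8.2,0.3],[0,0,0,0,0,8.4,0.3],[0,0,0,0,0,8.4,0.3],[0,0,0,0,0,8.4,0.3],[0,0,0,0,0,8.4,0.3],[0,0,0,0,0,8.4,0.3],[0,0,0,0,0,8.4,0.3],[0,0,0,0,0,8.4,0.3]]'
python3 steer.py '[[0,0,0,0,0,8.4,0.3],[0,0,0,0,0,8.4,0.3],[-0.0035,-0.0005,0.02,0,0,5.8,0.3],[0,0,0.03,0,0,0,0.3],[0,0,0.018,0,0,0,0.3],[0,0,0,0,0,0,0.3],[0,0,0,0,0,0,0.3]]'
python3 -c "
from h import *
plan((.4632,-.0222,.065),-90);f=grab('wrist','w8')"
```

```text
t: 25.4
tcp_pos: [0.4667, -0.0224, 0.1766]
ee_rot: [[0.926, 0.379, 0.0], [0.379, -0.926, -0.0], [0.0, 0.0, -1.0]]
force: [0.1, 0.6, 0.0]
finger_gap: 0.299
grip_force: 0.0
t: 26.1
tcp_pos: [0.4633, -0.0225, 0.1089]
ee_rot: [[1.0, -0.0, 0.0], [-0.0, -1.0, -0.0], [0.0, 0.0, -1.0]]
force: [-0.4, 0.0, 0.6]
finger_gap: 0.301
grip_force: 0.0
az now -90.03 rz -0.03 off [-0.0001 -0.0003  0.0439] tilt [0.01 0.02] q7 -73.6
```

```bash
python3 steer.py '[[0,0,0.015,0,0,0,0.3],[0,0,0.02,0,0,0,0.3],[0,0,0.009,0,0,0,0.3],[0,0,0,0,0,0,0],[0,0,0,0,0,0,0],[0,0,0,0,0,0,0],[0,0,0,0,0,0,0],[0,0,0,0,0,0,0]]' 25
python3 steer.py '[[0.0004,0.012,0,0,0,-1.875,0],[0.0008,0.012,0,0,0,-1.875,0],[0.0012,0.0119,0,0,0,-1.875,0],[0.0016,0.0119,0,0,0,-1.875,0],[0.0019,0.0118,0,0,0,-1.875,0],[0.0023,0.0118,0,0,0,-1.875,0],[0.0027,0.0117,0,0,0,-1.875,0],[0.0031,0.0116,0,0,0,-1.875,0]]'
python3 steer.py '[[0.0035,0.0115,-0.001,0,0,-1.875,0],[0.0039,0.0113,-0.001,0,0,-1.875,0],[0.0042,0.0112,0,0,0,-1.875,0],[0.0046,0.0111,0,0,0,-1.875,0],[0.005,0.0109,0,0,0,-1.875,0],[0.0053,0.0108,0,0,0,-1.875,0],[0.0057,0.0106,0,0,0,-1.875,0],[0.006,0.0104,0,0,0,-1.875,0]]'
python3 steer.py '[[0,0,0,0,0,0,0],[0,0,0,0,0,0,0]]'
python3 - <<'E'
from h import *
a=np.radians(240-.35);plan((.646+.183*np.cos(a),-.0237+.183*np.sin(a),.0645),-60)
E
```

```text
t: 26.95
tcp_pos: [0.4638, -0.0223, 0.0655]
ee_rot: [[1.0, -0.0, 0.002], [-0.0, -1.0, 0.0], [0.002, -0.0, -1.0]]
force: [-0.9, -1.1, 6.1]
finger_gap: 0.103
grip_force: 25.0
t: 27.75
tcp_pos: [0.4864, -0.113, 0.0654]
ee_rot: [[0.965, 0.261, -0.003], [0.261, -0.965, 0.003], [-0.002, -0.004, -1.0]]
force: [-4.0, 4.1, 11.2]
finger_gap: 0.102
grip_force: 25.0
t: 28.55
tcp_pos: [0.5522, -0.1809, 0.0656]
ee_rot: [[0.865, 0.501, -0.006], [0.501, -0.865, 0.001], [-0.004, -0.004, -1.0]]
force: [-10.9, 3.8, 5.1]
finger_gap: 0.102
grip_force: 25.0
t: 28.75
tcp_pos: [0.5533, -0.1815, 0.0657]
ee_rot: [[0.866, 0.5, -0.003], [0.5, -0.866, -0.001], [-0.003, -0.001, -1.0]]
force: [-1.4, -2.7, -4.8]
finger_gap: 0.106
grip_force: 25.0
az now -60.03 rz -0.03 off [0.0002 0.0003 0.0012] tilt [-0.15 -0.05] q7 -28.8
```

```bash
python3 steer.py '[[0,0,0,0,0,0,0.3],[0,0,0,0,0,0,0.3],[0,0,0,0,0,0,0.3],[0,0,-0.03,0,0,0,0.4],[0,0,-0.04,0,0,0,0.4],[-0.03,-0.02,-0.04,0,0,0,0.4],[-0.04,-0.022,-0.025,0,0,0,0.4]]'
python3 steer.py '[[0,0,0,0,0,-8.4,0.4],[0,0,0,0,0,-8.4,0.4],[0,0,0,0,0,-8.4,0.4],[0,0,0,0,0,-8.4,0.4],[0,0,0,0,0,-8.4,0.4],[0,0,0,0,0,-8.4,0.4],[0,0,0,0,0,-1.6,0.4]]'
python3 - <<'E'
from h import *
plan((.4236,.28,.2))
E
```

```text
t: 29.45
tcp_pos: [0.4799, -0.1795, 0.2008]
ee_rot: [[0.865, 0.502, 0.006], [0.502, -0.865, -0.002], [0.004, 0.004, -1.0]]
force: [-0.4, 0.3, 1.1]
finger_gap: 0.393
grip_force: 0.0
t: 30.15
tcp_pos: [0.4779, -0.1796, 0.1984]
ee_rot: [[0.138, 0.99, 0.002], [0.99, -0.138, 0.0], [0.001, 0.002, -1.0]]
force: [-0.2, -0.1, -0.3]
finger_gap: 0.404
grip_force: 0.0
az now -7.93 rz 0 off [ 0.4477 -0.1172 -0.0016] tilt [0.03 0.09] q7 14.6
```

```bash
python3 steer.py '[[0.025,-0.006,0,0,0,0,0.4],[0.04,-0.01,0,0,0,0,0.4],[0.046,-0.012,0,0,0,0,0.4],[0.046,-0.012,0,0,0,0,0.4],[0.046,-0.012,0,0,0,0,0.4],[0.046,-0.012,0,0,0,0,0.4],[0.046,-0.012,0,0,0,0,0.4],[0.046,-0.012,0,0,0,0,0.4]]'
python3 steer.py '[[0.046,-0.012,0,0,0,0,0.4],[0.04,-0.011,0,0,0,0,0.4],[0.02,-0.006,0,0,0,0,0.4],[0,0,0,0,0,0,0.4],[0,0,0,0,0,0,0.4]]'
python3 - <<'E'
from h import *
f=grab("wrist","w9")
for r in bars(f,(150,0,420,240)):
    c,az,l,e=bar3d(f,r,.064);print(np.round(r[0],1),np.round(r[1],1),c.round(4),az.round(1),l.round(4))
plan((.4236,.336,.052),-7.95)
cv2.imwrite("pics/w9c.png",cv2.resize(f["frame"][60:290,100:440],None,fx=2.3,fy=2.3)[...,::-1])
E
```

```text
t: 30.95
tcp_pos: [0.4376, 0.1723, 0.1985]
ee_rot: [[0.142, 0.99, 0.001], [0.99, -0.142, 0.001], [0.001, 0.001, -1.0]]
force: [0.8, 0.4, -0.4]
finger_gap: 0.401
grip_force: 0.0
t: 31.45
tcp_pos: [0.4239, 0.2789, 0.1979]
ee_rot: [[0.14, 0.99, 0.0], [0.99, -0.14, -0.0], [-0.0, 0.0, -1.0]]
force: [-0.5, -0.6, -0.6]
finger_gap: 0.398
grip_force: 0.0
[266.5 131. ] [102.  15.] [0.424  0.3355 0.064 ] 81.6 0.0791
az now -8.15 rz -0.2 off [ 0.0574 -0.0086  0.1458] tilt [-0.03  0.01] q7 -45.1
```

```bash
python3 steer.py '[[0.02,-0.003,0,0,0,0,0.4],[0.025,-0.003,0.015,0,0,0,0.4],[0.012,-0.002,0.03,0,0,0,0.4],[0,0,0.035,0,0,0,0.4],[0,0,0.035,0,0,0,0.4],[0,0,0.02,0,0,0,0.4],[0,0,0.01,0,0,0,0.4],[0,0,0,0,0,0,0.0]]' 30
python3 steer.py '[[0,0,0,0,0,0,0],[0,0,0,0,0,0,0],[0,0,0,0,0,0,0],[0,0,0,0,0,0,0]]'
python3 steer.py '[[0,0,-0.015,0,0,0,0],[0,0,-0.03,0,0,0,0],[0,0,-0.04,0,0,0,0],[0,0,-0.04,0,0,0,0],[0,0,-0.02,0,0,-4,0],[0,0,0,0,0,-4,0]]'
python3 -c "
from h import *
plan((.511,-.0215,.2),-.35)"
```

```text
t: 32.3
tcp_pos: [0.4241, 0.335, 0.052]
ee_rot: [[0.142, 0.99, -0.001], [0.99, -0.142, -0.002], [-0.002, -0.001, -1.0]]
force: [-0.9, -0.3, 0.6]
finger_gap: 0.367
grip_force: 0.0
t: 32.7
tcp_pos: [0.4243, 0.3372, 0.0539]
ee_rot: [[0.139, 0.99, 0.001], [0.99, -0.139, 0.001], [0.001, 0.001, -1.0]]
force: [-0.4, -0.9, 4.2]
finger_gap: 0.114
grip_force: 30.0
t: 33.3
tcp_pos: [0.4254, 0.3382, 0.2018]
ee_rot: [[-0.003, 1.0, 0.006], [1.0, 0.003, 0.005], [0.005, 0.006, -1.0]]
force: [-0.5, -0.2, -1.3]
finger_gap: 0.113
grip_force: 30.0
az now 0.16 rz 0.51 off [-0.3592  0.0877  0.0004] tilt [0.3  0.33] q7 -42.4
```

```bash
python3 steer.py '[[-0.02,0.005,0,0,0,0.5,0],[-0.035,0.009,0,0,0,0,0],[-0.045,0.011,0,0,0,0,0],[-0.045,0.011,0,0,0,0,0],[-0.045,0.011,0,0,0,0,0],[-0.045,0.011,0,0,0,0,0],[-0.045,0.011,0,0,0,0,0],[-0.04,0.01,0.01,0,0,0,0]]' 
python3 steer.py '[[-0.022,0.006,0.02,0,0,0,0],[-0.012,0.002,0.02,0,0,0,0],[-0.003,0.001,0.015,0,0,0,0],[0,0,0,0,0,0,0],[0,0,0,0,0,0,0]]'
python3 -c "
from h import *
print(robot.get_state()['tcp_pos']);over_nest(.0521)
f=grab('wrist');im=f['frame'];z=robot.get_state()['tcp_pos'][2]
for y in range(158,190): print(y,im[y,248].tolist(),im[y,300].tolist())
print(im[166,225:330].mean(1).astype(int).tolist())
"
```

```text
t: 34.1
tcp_pos: [0.5004, 0.0124, 0.1884]
ee_rot: [[0.012, 1.0, 0.002], [1.0, -0.012, -0.0], [-0.0, 0.002, -1.0]]
force: [0.6, 0.2, -1.6]
finger_gap: 0.109
grip_force: 30.0
t: 34.6
tcp_pos: [0.5083, -0.0214, 0.1327]
ee_rot: [[0.01, 1.0, -0.001], [1.0, -0.01, -0.0], [-0.0, -0.001, -1.0]]
force: [-0.0, 0.1, -1.3]
finger_gap: 0.108
grip_force: 30.0
[ 0.5082978  -0.0214079   0.13268093]
rim rows [153 154 155 156 157]
rim cols 235 324 outer far edge [[0.4813, 0.0252], [0.5398, 0.0246]] col 257 [[57, 57, 57], [134, 138, 131], [132, 136, 130], [168, 173, 164], [217, 222, 212], [217, 221, 211], [219, 223, 214], [180, 176, 163], [179, 175, 160], [178, 174, 160], [178, 174, 160], [227, 222, 206], [245, 242, 232], [245, 242, 232], [196, 190, 176]]
158 [35, 34, 37] [36, 35, 37]
159 [69, 71, 68] [68, 69, 68]
160 [119, 121, 116] [119, 122, 116]
161 [135, 140, 132] [135, 139, 132]
162 [135, 139, 132] [136, 141, 133]
163 [135, 139, 133] [135, 141, 133]
164 [136, 140, 133] [168, 173, 165]
165 [165, 170, 160] [218, 223, 213]
166 [212, 217, 206] [220, 223, 215]
167 [214, 219, 208] [220, 224, 215]
168 [
[... 600 characters left out ...]
, 231]
185 [242, 238, 227] [242, 238, 227]
186 [211, 205, 189] [221, 217, 199]
187 [144, 140, 130] [174, 169, 155]
188 [135, 131, 121] [169, 165, 152]
189 [136, 133, 122] [170, 166, 152]
[218, 218, 217, 216, 216, 218, 220, 191, 111, 40, 31, 34, 33, 32, 52, 104, 134, 136, 165, 203, 217, 217, 213, 211, 212, 211, 214, 214, 215, 216, 216, 216, 215, 216, 216, 216, 217, 216, 217, 217, 218, 217, 216, 215, 213, 212, 212, 212, 212, 213, 213, 215, 216, 216, 217, 217, 218, 218, 217, 216, 213, 212, 211, 211, 213, 213, 214, 216, 216, 217, 218, 217, 218, 219, 219, 219, 220, 222, 222, 223, 222, 223, 222, 221, 220, 219, 218, 217, 217, 217, 218, 191, 119, 41, 30, 32, 32, 31, 46, 114, 136, 142, 198, 221, 221]
```

```bash
python3 - <<'E'
from h import *
f=grab("wrist");s=robot.get_state();z=s["tcp_pos"][2]
R=plane(f,[(275,171)],z-.0519);T=plane(f,[(275,179.5)],z-.0519+.028);I=plane(f,[(275,158.8)],.051)
k=(f["frame"][176]);print([ (x,k[x].tolist()) for x in list(range(230,242))+list(range(308,324))])
print(R,T,I,s["tcp_pos"])
E
```

```text
[(230, [214, 220, 209]), (231, [213, 218, 207]), (232, [183, 186, 177]), (233, [107, 108, 104]), (234, [111, 108, 100]), (235, [164, 160, 148]), (236, [179, 175, 161]), (237, [179, 174, 160]), (238, [177, 173, 159]), (239, [179, 174, 160]), (240, [178, 173, 159]), (241, [179, 174, 160]), (308, [178, 174, 160]), (309, [178, 174, 160]), (310, [179, 174, 160]), (311, [178, 173, 160]), (312, [178, 174, 159]), (313, [177, 173, 159]), (314, [179, 175, 160]), (315, [179, 175, 161]), (316, [176, 172, 158]), (317, [132, 128, 118]), (318, [63, 60, 59]), (319, [32, 31, 33]), (320, [32, 30, 33]), (321, [31, 30, 33]), (322, [46, 45, 45]), (323, [110, 113, 107])]
[[0.50866294 0.01830628 0.08178145]] [[0.50872208 0.01859704 0.10978145]] [[0.50863115 0.02136457 0.051     ]] [ 0.50933775 -0.02060145  0.13368145]
```

```bash
python3 steer.py '[[-0.001,0.0018,0,0,0,0,0],[0,0,0.012,0,0,0,0],[0,0,0.012,0,0,0,0],[0,0,0.008,0,0,0,0],[0,0,0.004,0,0,0,0],[0,0,0,0,0,0,0]]'
python3 steer.py '[[0,0,0,0,0,0,0.3],[0,0,0,0,0,0,0.3],[0,0,0,0,0,0,0.3],[0,0,-0.03,0,0,0,0.3],[0,0,-0.04,0,0,0,0.3],[0,-0.03,-0.01,0,0,0,0.3],[0,-0.015,0,0,0,0,0.3]]'
python3 -c "
from h import *
plan((.4632,-.0220,.11),-90)
f=grab('scene','s3');cv2.imwrite('pics/s3c.png',cv2.resize(f['frame'][180:330,180:460],None,fx=2.8,fy=2.8)[...,::-1])"
```

```text
t: 35.35
tcp_pos: [0.5096, -0.022, 0.097]
ee_rot: [[0.009, 1.0, -0.003], [1.0, -0.009, 0.0], [0.0, -0.003, -1.0]]
force: [-5.0, 0.6, 8.2]
finger_gap: 0.109
grip_force: 30.0
t: 36.05
tcp_pos: [0.4656, -0.0217, 0.1785]
ee_rot: [[0.009, 1.0, 0.003], [1.0, -0.009, 0.001], [0.001, 0.003, -1.0]]
force: [-0.7, 0.8, -0.6]
finger_gap: 0.296
grip_force: 0.0
az now -0.52 rz 89.48 off [-0.0026  0.0004  0.0685] tilt [0.04 0.19] q7 0.4
```

View pics/s3c.png

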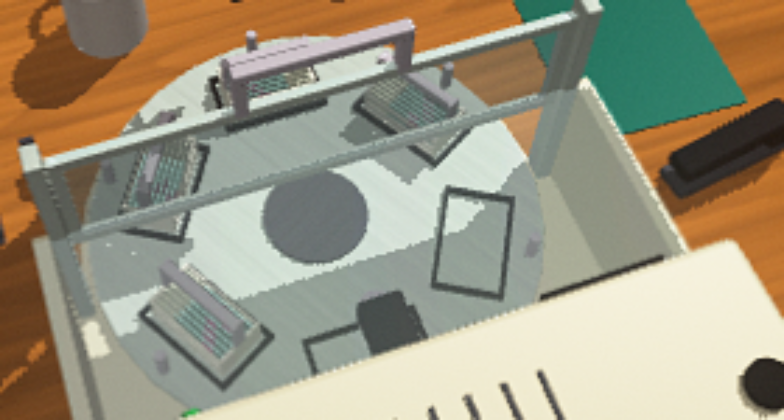

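The picture shows racks at 300° (behind the pane), 240° and 180° (front), and the scanned rack at 120°, all square in their rims. Third click.

```bash
python3 steer.py '[[0,0,0,0,0,8.2,0.3],[0,0,0,0,0,8.4,0.3],[0,0,0,0,0,8.4,0.3],[0,0,0,0,0,8.4,0.3],[0,0,0,0,0,8.4,0.3],[0,0,0,0,0,8.4,0.3],[0,0,0,0,0,8.4,0.3],[0,0,0,0,0,8.4,0.3]]'
python3 steer.py '[[0,0,0,0,0,8.4,0.3],[0,0,0,0,0,8.4,0.3],[-0.0026,0.0004,0.02,0,0,5.8,0.3],[0,0,0.03,0,0,0,0.3],[0,0,0.018,0,0,0,0.3],[0,0,0,0,0,0,0.3],[0,0,0,0,0,0,0.3]]'
python3 -c "
from h import *
plan((.4635,-.0222,.065),-90)"
```

```text
t: 36.9
tcp_pos: [0.4663, -0.0216, 0.1765]
ee_rot: [[0.926, 0.377, 0.0], [0.377, -0.926, -0.0], [-0.0, 0.0, -1.0]]
force: [0.1, -0.5, -0.2]
finger_gap: 0.302
grip_force: 0.0
t: 37.6
tcp_pos: [0.4637, -0.0224, 0.1089]
ee_rot: [[1.0, -0.002, -0.0], [-0.002, -1.0, -0.0], [-0.0, 0.0, -1.0]]
force: [0.2, 0.2, 0.8]
finger_gap: 0.3
grip_force: 0.0
az now -90.11 rz -0.11 off [-0.0002 -0.0002  0.0439] tilt [-0.01  0.03] q7 -80.9
```

```bash
python3 steer.py '[[0,0,0.015,0,0,0,0.3],[0,0,0.02,0,0,0,0.3],[0,0,0.009,0,0,0,0.3],[0,0,0,0,0,0,0],[0,0,0,0,0,0,0],[0,0,0,0,0,0,0],[0,0,0,0,0,0,0],[0,0,0,0,0,0,0]]' 25
python3 steer.py '[[0.0004,0.012,0,0,0,-1.875,0],[0.0008,0.012,0,0,0,-1.875,0],[0.0012,0.0119,0,0,0,-1.875,0],[0.0016,0.0119,0,0,0,-1.875,0],[0.0019,0.0118,0,0,0,-1.875,0],[0.0023,0.0118,0,0,0,-1.875,0],[0.0027,0.0117,0,0,0,-1.875,0],[0.0031,0.0116,0,0,0,-1.875,0]]'
python3 steer.py '[[0.0035,0.0115,-0.001,0,0,-1.875,0],[0.0039,0.0113,-0.001,0,0,-1.875,0],[0.0042,0.0112,0,0,0,-1.875,0],[0.0046,0.0111,0,0,0,-1.875,0],[0.005,0.0109,0,0,0,-1.875,0],[0.0053,0.0108,0,0,0,-1.875,0],[0.0057,0.0106,0,0,0,-1.875,0],[0.006,0.0104,0,0,0,-1.875,0]]'
python3 steer.py '[[0,0,0,0,0,0,0],[0,0,0,0,0,0,0],[0,0,0,0,0,0,0.3],[0,0,0,0,0,0,0.3],[0,0,0,0,0,0,0.3]]'
python3 - <<'E'
from h import *
a=np.radians(240-.35);plan((.646+.183*np.cos(a),-.0237+.183*np.sin(a),.0645),-60)
E
```

```text
t: 38.4
tcp_pos: [0.464, -0.0225, 0.0657]
ee_rot: [[1.0, -0.002, 0.002], [-0.002, -1.0, 0.0], [0.002, -0.0, -1.0]]
force: [-0.1, -0.6, 5.4]
finger_gap: 0.105
grip_force: 25.0
t: 39.2
tcp_pos: [0.4864, -0.1127, 0.0656]
ee_rot: [[0.966, 0.26, -0.003], [0.26, -0.966, 0.003], [-0.002, -0.004, -1.0]]
force: [-5.5, 2.4, 12.2]
finger_gap: 0.105
grip_force: 25.0
t: 40.0
tcp_pos: [0.5522, -0.1809, 0.0658]
ee_rot: [[0.866, 0.5, -0.006], [0.5, -0.866, 0.002], [-0.004, -0.004, -1.0]]
force: [-10.3, 5.2, 5.6]
finger_gap: 0.106
grip_force: 25.0
t: 40.5
tcp_pos: [0.5557, -0.1808, 0.0675]
ee_rot: [[0.867, 0.499, 0.002], [0.499, -0.867, 0.0], [0.002, 0.001, -1.0]]
force: [-0.2, 0.3, 0.5]
finger_gap: 0.269
grip_force: 0.0
az now -60.09 rz -0.09 off [-0.0023 -0.0003  0.003 ] tilt [0.11 0.06] q7 -36.2
```

```bash
python3 steer.py '[[0,0,-0.03,0,0,0,0.4],[0,0,-0.04,0,0,0,0.4],[-0.03,-0.02,-0.04,0,0,0,0.4],[-0.025,-0.014,-0.025,0,0,0,0.4]]'
python3 steer.py '[[0,0,0,0,0,-8.4,0.4],[0,0,0,0,0,-8.4,0.4],[0,0,0,0,0,-8.4,0.4],[0,0,0,0,0,-8.4,0.4],[0,0,0,0,0,-8.4,0.4],[0,0,0,0,0,-8.4,0.4],[0.02,0,0,0,0,-8.4,0.4],[0.04,0.006,0,0,0,-0.9,0.4]]'
python3 steer.py '[[0.035,0.006,0,0,0,0,0.4],[0.015,0.003,0,0,0,0,0.4],[0,0,0,0,0,0,0.4]]'
python3 - <<'E'
from h import *
f=grab("wrist","w10")
for r in bars(f,(150,0,420,240)):
    c,az,l,e=bar3d(f,r,.107);print(np.round(r[0],1),np.round(r[1],1),c.round(4),az.round(1),l.round(4))
plan((.5107,-.0225,.0965),-.35)
E
```

```text
t: 40.9
tcp_pos: [0.4934, -0.1791, 0.2018]
ee_rot: [[0.866, 0.499, 0.004], [0.499, -0.866, -0.001], [0.004, 0.003, -1.0]]
force: [1.3, -0.2, -0.7]
finger_gap: 0.397
grip_force: 0.0
t: 41.7
tcp_pos: [0.503, -0.1222, 0.1997]
ee_rot: [[0.011, 1.0, 0.002], [1.0, -0.011, -0.001], [-0.001, 0.002, -1.0]]
force: [1.6, 0.1, -0.0]
finger_gap: 0.396
grip_force: 0.0
t: 42.0
tcp_pos: [0.5131, -0.0666, 0.1995]
ee_rot: [[0.002, 1.0, 0.002], [1.0, -0.002, 0.001], [0.001, 0.002, -1.0]]
force: [0.6, -0.1, -0.4]
finger_gap: 0.398
grip_force: 0.0
[211.5 150.5] [11.3 11.3] [ 0.4691 -0.0198  0.107 ] 133.7 0.0076
[274.5 154. ] [116.  17.] [ 0.5119 -0.0238  0.107 ] 89.8 0.0791
az now -0.27 rz 0.08 off [ 0.0464 -0.0024  0.1029] tilt [0.   0.07] q7 4.0
```

```bash
python3 steer.py '[[0.025,-0.001,0.01,0,0,0,0.4],[0.019,0,0.03,0,0,0,0.4],[0,0,0.035,0,0,0,0.4],[0,0,0.02,0,0,0,0.4],[0,0,0.007,0,0,0,0.4],[0,0,0,0,0,0,0.4],[0,0,0,0,0,0,0.0],[0,0,0,0,0,0,0]]' 30
python3 steer.py '[[0,0,0,0,0,0,0],[0,0,0,0,0,0,0],[0,0,0,0,0,0,0]]'
python3 - <<'E'
from h import *
t=grab("top")
hsv=cv2.cvtColor(t["frame"],cv2.COLOR_RGB2HSV);w=cv2.inRange(hsv,(5,100,40),(25,255,255))
k=255-w;k[:, :340]=0;k[:200]=0;k[290:]=0;k[:,440:]=0;k=cv2.morphologyEx(k,cv2.MORPH_OPEN,np.ones((5,5)))
for c in cv2.findContours(k,0,1)[0]:
    r=cv2.minAreaRect(c)
    if cv2.contourArea(c)>300:
        W=plane(t,cv2.boxPoints(r),.02);print(r,W[:,:2].round(4).tolist(),W.mean(0).round(4))
E
```

```text
t: 42.85
tcp_pos: [0.5126, -0.0263, 0.0983]
ee_rot: [[0.008, 1.0, 0.003], [1.0, -0.008, 0.0], [0.0, 0.003, -1.0]]
force: [0.9, -0.2, -0.1]
finger_gap: 0.296
grip_force: 0.0
t: 43.15
tcp_pos: [0.5117, -0.0258, 0.0975]
ee_rot: [[0.007, 1.0, 0.001], [1.0, -0.007, 0.0], [0.0, 0.001, -1.0]]
force: [-1.7, -1.0, 3.7]
finger_gap: 0.111
grip_force: 30.0
((382.5, 238.5), (49.0, 37.0), 90.0) [[0.5586, -0.2848], [0.5589, -0.3986], [0.4088, -0.3973], [0.4086, -0.284]] [ 0.4837 -0.3412  0.02  ]
```

```bash
python3 steer.py '[[0,0,-0.015,0,0,0,0],[0,0,-0.03,0,0,0,0],[0,0,-0.03,0,0,0,0],[-0.02,-0.002,-0.025,0,0,0,0],[-0.04,-0.004,0,0,0,0,0],[-0.045,-0.005,0,0,0,0,0],[-0.045,-0.005,0,0,0,0,0],[-0.045,-0.005,0,0,0,0,0]]'
python3 steer.py '[[-0.04,-0.005,0,0,0,0,0],[-0.025,-0.003,0,0,0,0,0],[-0.01,-0.001,0,0,0,0,0],[0,0,0,0,0,0,0],[0,0,0,0,0,0,0]]'
python3 - <<'E'
from h import *
plan((.484,-.343,.058),-.35)
f=grab("wrist","w11");cv2.imwrite("pics/w11c.png",f["frame"][...,::-1])
E
```

```text
t: 44.0
tcp_pos: [0.4884, -0.222, 0.1967]
ee_rot: [[0.006, 1.0, -0.0], [1.0, -0.006, 0.0], [0.0, -0.0, -1.0]]
force: [1.1, 0.0, -2.1]
finger_gap: 0.111
grip_force: 30.0
t: 44.5
tcp_pos: [0.48, -0.2935, 0.1965]
ee_rot: [[0.005, 1.0, -0.0], [1.0, -0.005, 0.002], [0.002, -0.0, -1.0]]
force: [-0.1, 0.9, -2.3]
finger_gap: 0.11
grip_force: 30.0
az now -0.29 rz 0.06 off [-0.0497  0.0043  0.1384] tilt [ 0.1  -0.03] q7 31.0
```

View pics/w11c.png

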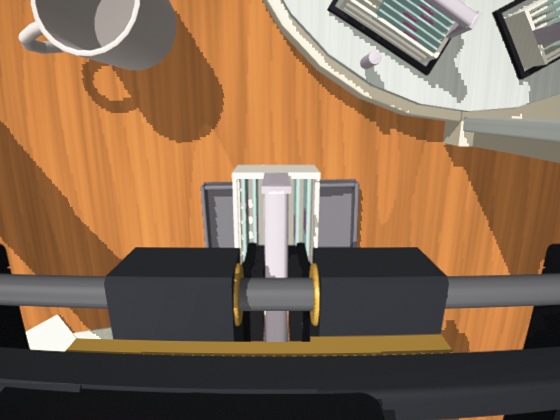

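The tray's far rim runs from (204,183) to (358,181), with the rack hanging square above it.

```bash
python3 - <<'E'
from h import *
f=grab("wrist");W=plane(f,[(203,183.5),(359,181)],.02);print(W.round(4),W.mean(0),robot.get_state()["tcp_pos"])
E
python3 steer.py '[[-0.02,0.002,0,0,0,0,0],[-0.025,0.002,0.02,0,0,0,0],[-0.005,0,0.035,0,0,0,0],[0,0,0.035,0,0,0,0],[0,0,0.015,0,0,0,0],[0,0,0,0,0,0,0],[0,0,0,0,0,0,0]]'
```

```text
[[ 0.4113 -0.2856  0.02  ]
 [ 0.5575 -0.2838  0.02  ]] [ 0.48439332 -0.28467323  0.02      ] [ 0.48029261 -0.29318974  0.19672324]
t: 45.3
tcp_pos: [0.4844, -0.3452, 0.093]
ee_rot: [[0.006, 1.0, 0.002], [1.0, -0.006, -0.0], [-0.0, 0.002, -1.0]]
force: [-0.0, -1.0, -2.2]
finger_gap: 0.109
grip_force: 30.0
```

```bash
python3 steer.py '[[0.002,0,0.01,0,0,0,0],[0,0,0.012,0,0,0,0],[0,0,0.008,0,0,0,0],[0,0,0.004,0,0,0,0],[0,0,0.002,0,0,0,0],[0,0,0,0,0,0,0]]'
```

```text
t: 45.9
tcp_pos: [0.4829, -0.3432, 0.0567]
ee_rot: [[0.007, 1.0, -0.001], [1.0, -0.007, 0.001], [0.001, -0.001, -1.0]]
force: [-4.0, 3.0, 5.2]
finger_gap: 0.115
grip_force: 30.0
```

```bash
python3 steer.py '[[0,0,0,0,0,0,0.3],[0,0,0,0,0,0,0.3],[0,0,0,0,0,0,0.3],[0,0,-0.03,0,0,0,0.3],[0,0,-0.04,0,0,8.4,0.3],[0,0,-0.04,0,0,8.4,0.3],[0,0,-0.02,0,0,8.4,0.3],[0,0,0,0,0,8.4,0.3]]'
python3 steer.py '[[0,0,0,0,0,8.4,0.3],[0,0,0,0,0,8.4,0.3],[0,0,0,0,0,8.4,0.3],[0,0,0,0,0,8.4,0.3],[0,0,0,0,0,8.4,0.3],[0,0,0,0,0,8.4,0.3],[0,-0.015,0,0,0,5.7,0.3]]'
python3 steer.py '[[-0.002,-0.03,0,0,0,0,0.3],[-0.003,-0.04,0,0,0,0,0.3],[-0.003,-0.04,0,0,0,0,0.3],[-0.003,-0.04,0,0,0,0,0.3],[-0.003,-0.04,0,0,0,0,0.3],[-0.003,-0.04,0,0,0,0,0.3],[-0.003,-0.04,0,0,0,0,0.3],[0,-0.025,0,0,0,0,0.3]]'
python3 -c "
from h import *
plan((.4635,-.0222,.11),-90)"
```

```text
t: 46.7
tcp_pos: [0.4852, -0.3452, 0.1899]
ee_rot: [[0.564, 0.825, 0.007], [0.825, -0.564, -0.004], [0.001, 0.008, -1.0]]
force: [0.1, 0.5, 0.5]
finger_gap: 0.3
grip_force: 0.0
t: 47.4
tcp_pos: [0.4816, -0.3305, 0.1861]
ee_rot: [[1.0, -0.009, 0.0], [-0.009, -1.0, -0.002], [0.0, 0.002, -1.0]]
force: [-0.3, 0.3, 0.6]
finger_gap: 0.301
grip_force: 0.0
t: 48.2
tcp_pos: [0.4619, -0.0305, 0.186]
ee_rot: [[1.0, 0.002, 0.0], [0.002, -1.0, 0.001], [0.0, -0.001, -1.0]]
force: [0.2, -0.4, 0.3]
finger_gap: 0.302
grip_force: 0.0
az now -89.91 rz 0.09 off [ 0.0016 -0.0082  0.076 ] tilt [ 0.01 -0.07] q7 -84.1
```

```bash
python3 steer.py '[[0.0016,-0.003,0.025,0,0,0,0.3],[0,-0.002,0.03,0,0,0,0.3],[0,0,0.02,0,0,0,0.3],[0,0,0,0,0,0,0.3],[0,0,0,0,0,0,0.3]]'
python3 -c "
from h import *
plan((.4635,-.0222,.065),-90)"
```

```text
t: 48.7
tcp_pos: [0.4643, -0.0289, 0.1113]
ee_rot: [[1.0, -0.002, 0.0], [-0.002, -1.0, -0.0], [0.0, 0.0, -1.0]]
force: [0.3, -0.0, -0.2]
finger_gap: 0.299
grip_force: 0.0
az now -90.13 rz -0.13 off [-0.0008 -0.0067  0.0463] tilt [0.01 0.02] q7 -79.4
```

```bash
python3 steer.py '[[-0.0005,-0.0067,0.004,0,0,0,0.3],[0,0,0.015,0,0,0,0.3],[0,0,0.018,0,0,0,0.3],[0,0,0.009,0,0,0,0.3],[0,0,0,0,0,0,0.3]]'
python3 steer.py '[[0,0,0,0,0,0,0],[0,0,0,0,0,0,0],[0,0,0,0,0,0,0],[0,0,0,0,0,0,0],[0,0,0,0,0,0,0]]' 25
python3 steer.py '[[0.0004,0.012,0,0,0,-1.875,0],[0.0008,0.012,0,0,0,-1.875,0],[0.0012,0.0119,0,0,0,-1.875,0],[0.0016,0.0119,0,0,0,-1.875,0],[0.0019,0.0118,0,0,0,-1.875,0],[0.0023,0.0118,0,0,0,-1.875,0],[0.0027,0.0117,0,0,0,-1.875,0],[0.0031,0.0116,0,0,0,-1.875,0]]'
python3 steer.py '[[0.0035,0.0115,-0.001,0,0,-1.875,0],[0.0039,0.0113,-0.001,0,0,-1.875,0],[0.0042,0.0112,0,0,0,-1.875,0],[0.0046,0.0111,0,0,0,-1.875,0],[0.005,0.0109,0,0,0,-1.875,0],[0.0053,0.0108,0,0,0,-1.875,0],[0.0057,0.0106,0,0,0,-1.875,0],[0.006,0.0104,0,0,0,-1.875,0]]'
python3 steer.py '[[0,0,0,0,0,0,0],[0,0,0,0,0,0,0],[0,0,0,0,0,0,0.3],[0,0,0,0,0,0,0.3],[0,0,0,0,0,0,0.3]]'
```

```text
t: 49.2
tcp_pos: [0.4631, -0.0216, 0.0646]
ee_rot: [[1.0, -0.002, -0.001], [-0.002, -1.0, 0.0], [-0.001, -0.0, -1.0]]
force: [-0.2, -1.0, -0.3]
finger_gap: 0.297
grip_force: 0.0
t: 49.7
tcp_pos: [0.4641, -0.0222, 0.0656]
ee_rot: [[1.0, -0.002, 0.001], [-0.002, -1.0, -0.0], [0.001, 0.0, -1.0]]
force: [-0.4, -1.3, 5.5]
finger_gap: 0.108
grip_force: 25.0
t: 50.5
tcp_pos: [0.4865, -0.1125, 0.0655]
ee_rot: [[0.966, 0.26, -0.004], [0.26, -0.966, 0.003], [-0.003, -0.004, -1.0]]
force: [-3.7, 3.6, 10.7]
finger_gap: 0.106
grip_force: 25.0
t: 51.3
tcp_pos: [0.5526, -0.1806, 0.0657]
ee_rot: [[0.866, 0.5, -0.006], [0.5, -0.866, 0.002], [-0.004, -0.004, -1.0]]
force: [-8.8, 4.7, 3.7]
finger_gap: 0.106
grip_force: 25.0
t: 51.8
tcp_pos: [0.556, -0.1804, 0.0677]
ee_rot: [[0.867, 0.499, 0.002], [0.499, -0.867, 0.0], [0.002, 0.001, -1.0]]
force: [-0.4, 0.1, -0.2]
finger_gap: 0.263
grip_force: 0.0
```

```bash
python3 steer.py '[[0,0,-0.03,0,0,0,0.45],[0,0,-0.04,0,0,0,0.45],[-0.03,-0.02,-0.04,0,0,0,0.45],[-0.025,-0.014,-0.045,0,0,0,0.45],[0,0,-0.045,0,0,-8.4,0.45],[0,0,-0.045,0,0,-8.4,0.45],[0,0,-0.045,0,0,-8.4,0.45],[0,0,0,0,0,-8.4,0.45]]'
python3 steer.py '[[0,0,0,0,0,-8.4,0.45],[0,0,0,0,0,-8.4,0.45],[0,0,0,0,0,-8.4,0.45],[0,0,0,0,0,-0.9,0.45],[0,0,0,0,0,0,0.45]]'
python3 - <<'E'
from h import *
plan((.6573,-.0255,.352),0)
t=grab("top","t4");s=grab("scene","s4")
# rack in tray: bright pixels in tray area; fresh bars
for r in bars(t,(360,205,410,270),15): print("tray bar",bar3d(t,r,.066)[:3])
for r in bars(t,(215,120,345,230),15): print("bar",bar3d(t,r,.107)[:3])
for a in(60,0,300):
    a=np.radians(a-.35);print(np.round([.646+.135*np.cos(a),-.0232+.135*np.sin(a)],3))
E
```

```text
t: 52.6
tcp_pos: [0.4978, -0.1798, 0.3591]
ee_rot: [[0.441, 0.897, 0.015], [0.898, -0.441, -0.002], [0.004, 0.015, -1.0]]
force: [0.7, -0.8, -0.2]
finger_gap: 0.447
grip_force: 0.0
t: 53.1
tcp_pos: [0.4948, -0.1788, 0.3517]
ee_rot: [[0.01, 1.0, 0.001], [1.0, -0.01, 0.0], [0.0, 0.001, -1.0]]
force: [0.2, -0.6, -0.1]
finger_gap: 0.451
grip_force: 0.0
az now -0.55 rz -0.55 off [ 1.533e-01  1.625e-01 -1.000e-04] tilt [0.01 0.06] q7 16.9
bar (array([ 0.67674498, -0.03200511,  0.107     ]), np.float64(90.2169781098245), np.float64(0.14257970059792538))
[0.714 0.093]
[ 0.781 -0.024]
[ 0.713 -0.141]
```

```bash
python3 steer.py '[[0.02,0.021,0,0,0,-0.5,0.45],[0.033,0.035,0,0,0,0,0.45],[0.034,0.036,0,0,0,0,0.45],[0.034,0.036,0,0,0,0,0.45],[0.022,0.024,0,0,0,0,0.45],[0.01,0.011,0,0,0,0,0.45],[0,0,0,0,0,0,0.45],[0,0,0,0,0,0,0.45]]'
python3 - <<'E'
from h import *
plan((.6573,-.0255,.289),0)
f=grab("wrist","w12")
for r in bars(f,(250,90,330,260)): print("handle",bar3d(f,r,.30)[:3])
im=f["frame"]
# rims: teal/pale content; dark-through-glass rims
k=(im.max(2)<95).astype(np.uint8);k[:, :290]=0;k[240:]=0
cs,h=cv2.findContours(k,cv2.RETR_CCOMP,cv2.CHAIN_APPROX_NONE)
for i,c in enumerate(cs):
    if 600<cv2.contourArea(c)<6000:
        r=cv2.minAreaRect(c);print(h[0][i][3]>=0,np.round(r[0]),np.round(r[1]),round(r[2]),plane(f,[r[0]],.051)[0].round(4))
E
```

```text
t: 54.0
tcp_pos: [0.6569, -0.0276, 0.3513]
ee_rot: [[0.001, 1.0, -0.001], [1.0, -0.001, -0.001], [-0.001, -0.001, -1.0]]
force: [-0.1, -0.2, 0.2]
finger_gap: 0.445
grip_force: 0.0
az now -0.04 rz -0.04 off [0.0022 0.0005 0.0622] tilt [-0.07 -0.05] q7 1.6
handle (array([ 0.65759012, -0.0017805 ,  0.3       ]), np.float64(90.00927677360308), np.float64(0.0834162879752803))
False [431. 184.] [72. 36.] 1 [ 0.8589 -0.0465  0.051 ]
False [515.  48.] [ 28. 100.] 6 [0.9516 0.1259 0.051 ]
```

```bash
python3 steer.py '[[0.001,0.0005,0.025,0,0,0,0.45],[0,0,0.025,0,0,0,0.45],[0,0,0.01,0,0,0,0.45],[0,0,0,0,0,0,0.0],[0,0,0,0,0,0,0],[0,0,0,0,0,0,0],[0,0,0,0,0,0,0],[0,0,0,0,0,0,0]]' 40
python3 steer.py '[[0,0,0,0,0,0,0],[0,0,0.01,0,0,0,0],[0,0,0.015,0,0,0,0],[0,0,0.015,0,0,0,0],[0,0,0.015,0,0,0,0],[0,0,0.015,0,0,0,0],[0,0,0.01,0,0,0,0],[0,0,0.003,0,0,0,0]]'
```

```text
t: 54.85
tcp_pos: [0.6575, -0.025, 0.2922]
ee_rot: [[-0.001, 1.0, -0.001], [1.0, 0.001, 0.0], [0.0, -0.001, -1.0]]
force: [-1.8, -1.1, 2.1]
finger_gap: 0.132
grip_force: 40.0
t: 55.65
tcp_pos: [0.6575, -0.0249, 0.2064]
ee_rot: [[-0.002, 1.0, -0.002], [1.0, 0.002, -0.0], [-0.0, -0.002, -1.0]]
force: [-4.8, -0.3, 3.3]
finger_gap: 0.134
grip_force: 40.0
```

```bash
python3 steer.py '[[0,0,0.002,0,0,0,0],[0,0,0.002,0,0,0,0],[0,0,0.001,0,0,0,0],[0,0,0.001,0,0,0,0],[0,0,0,0,0,0,0]]'
```

```text
t: 56.15
tcp_pos: [0.6576, -0.025, 0.2026]
ee_rot: [[-0.001, 1.0, -0.001], [1.0, 0.001, 0.0], [0.0, -0.001, -1.0]]
force: [-5.1, -1.2, 3.5]
finger_gap: 0.132
grip_force: 40.0
```

```bash
python3 steer.py '[[0,0,0.002,0,0,0,0],[0,0,0.002,0,0,0,0],[0,0,0,0,0,0,0]]'
```

```text
t: 56.45
tcp_pos: [0.6576, -0.025, 0.2025]
ee_rot: [[-0.001, 1.0, 0.0], [1.0, 0.001, 0.001], [0.001, 0.0, -1.0]]
force: [-12.9, 0.3, 18.9]
finger_gap: 0.133
grip_force: 40.0
```

```bash
python3 steer.py '[[0,0,0,0,0,0,0.45],[0,0,0,0,0,0,0.45],[0,0,0,0,0,0,0.45],[0,0,0,0,0,0,0.45],[0,0,-0.04,0,0,0,0.45],[0,0,-0.045,0,0,0,0.45],[0,0,-0.045,0,0,0,0.45],[0,0,0,0,0,0,0.45]]'
python3 - <<'E'
from h import *
print(robot.get_state()["tcp_pos"])
f=grab("wrist")
for r in bars(f,(240,90,330,260)):
    print("handle in wrist",np.round(r[0],1),np.round(r[1],1))
    for z in(.21,.30): print(z,[np.round(q,4) for q in bar3d(f,r,z)[:3]])
im=f["frame"];k=(im.max(2)<60).astype(np.uint8);cs,h=cv2.findContours(k,cv2.RETR_CCOMP,cv2.CHAIN_APPROX_NONE)
for i,c in enumerate(cs):
    if h[0][i][3]>=0 and 800<cv2.contourArea(c)<6000:
        r=cv2.minAreaRect(c);print("nest",plane(f,[r[0]],.048)[0].round(4))
t=grab("top","t5")["frame"];hsv=cv2.cvtColor(t,cv2.COLOR_RGB2HSV)
np.set_printoptions(linewidth=250)
print(t[205:270:3,358:410:2].mean(2).astype(int))
E
```

```text
t: 57.25
tcp_pos: [0.6618, -0.0251, 0.336]
ee_rot: [[-0.002, 1.0, 0.015], [1.0, 0.002, 0.0], [0.0, 0.015, -1.0]]
force: [0.5, -0.5, 0.8]
finger_gap: 0.45
grip_force: 0.0
[ 0.6617629  -0.02505923  0.33600635]
handle in wrist [269. 191.] [138.  14.]
0.21 [array([ 0.6576, -0.0169,  0.21  ]), np.float64(89.7759), np.float64(0.1128)]
0.3 [array([0.6581, 0.0039, 0.3   ]), np.float64(89.7759), np.float64(0.0761)]
nest [ 0.5584 -0.1296  0.048 ]
nest [ 0.5102 -0.0224  0.048 ]
nest [0.5798 0.0933 0.048 ]
[[116 116 116 116 116 116 116 116 114 114 110 105 105 105 105 107 106 105 106 106 106 105 106 105 106 104]
 [103 103 101 101 101 100 100  99 101 100 100  99  99  98  98  99  99  97  96  96  97  97  97  96  97  96]
 [103 103 103 106 107 109  91  91 112  93 113  93  94  96  96  95  97  96  96  96  94  95  92 110 110 108]
 [111 112 113 103  97  98  93  94  95  91  94 107 105 104 100  99  82  84  86  94  99  81  71 114 117 117]
 [120 119 121  54  68 116 112 112 111 112 111 112 110 110 109 112 111 110 111 111  95 121  67 116 116 115]
 [119 120 122  51  69  66 111 111 111 111 111 111 111 111 110 111
[... 1054 characters left out ...]
 111 110 111 110 111 111 111 112 111  69  82  64  99  63]
 [107 111 117  89 114  67 111 113 111 110 111 109 111 109 110 111 110 110 112 111 113  65  79  69  70  68]
 [118 117 117  88 136  66 112 111 111 111 111 110 111 111 111 110 111 111 111 112 112  55  67  64  66  65]
 [114 113 113  99 124  67 100  99 100 100 100 100  99 100  69 100 100  99 100  71 102  29  62  63  63  63]
 [119 119 120 109  93  79  84  81  91  96  87  90  94  94  91  90  98 106 118  78  75  71  70  70  69  68]
 [120 120 121 121 119 121 120 118 117 117 116 116 114 113 115 112 111 112  71  64  66  66  66  63  65  65]
 [106 104 104 103 105 104 106 106 106 108 108 109 109 108 112 111 114  70  67  68  68  69  70  68  68  69]]
```

Sash down, disc home and front nests empty, and the scanned rack sits centred in the tray. One last numeric check of the rear racks before handing in.

```bash
python3 - <<'E'
from h import *
w=grab("wrist");s=grab("scene")
for n,f in(("wrist",w),("scene",s)):
    im=f["frame"].astype(int);r,g,b=im[...,0],im[...,1],im[...,2]
    for a in(60,0,300):
        a=np.radians(a-.35);c=np.array([.6457+.135*np.cos(a),-.0235+.135*np.sin(a)]);t=np.array([-np.sin(a),np.cos(a)]);q=np.array([np.cos(a),np.sin(a)])
        P=[np.r_[c+t*u+q*v,.107] for u in np.arange(-.034,.035,.017) for v in np.arange(-.012,.0121,.004)]
        px=np.round(proj(f,np.array(P))).astype(int);ok=(px>=0).all()&(px[:,0]<560).all()&(px[:,1]<420).all()
        if ok: print(n,np.round(np.degrees(a)),"\n",np.array([(r-g)[y,x]+(b-g)[y,x] for x,y in px]).reshape(5,7))
        else: print(n,np.round(np.degrees(a)),"out of view")
E
```

```text
wrist 60.0 
 [[ -3   1   0   3 -12 -12 -10]
 [-15  -1   2   3 -17 -13  -9]
 [-25   1   3   2 -22 -20  -6]
 [-22   2   4   2  29 -27  -9]
 [-31  -2   5   5 -20 -19  -6]]
wrist -0.0 
 [[  2   4   4   6  -2 -10 -13]
 [-13  -9   5   5   6   4  -2]
 [-24   4   2   2   3   5   2]
 [-22  31   5   6  -3  -7 -12]
 [-30  -5   5   6 -22  -9 -13]]
wrist 300.0 
 [[  2   4   3   2   2   3   1]
 [  3   0   0   1   2   5   0]
 [ -2  -1   3  -1  -1   3   2]
 [  0   3   2   6  -1   2   1]
 [-30 -25   0   2   1   2  -2]]
scene 60.0 
 [[-40 -45  -5  -5  -1 -30 -30]
 [-41 -45  -6  -5   1 -46 -30]
 [-35 -20  -5  -8   1 -46 -10]
 [-17 -25  -3  -5  -6 -27 -19]
 [-29 -20  -6  -3  -4 -17 -21]]
scene -0.0 
 [[-26 -16 -14  -5  -2 -10 -24]
 [-20 -22 -11  -5   0  -7 -32]
 [ -7 -11  -8  -8  -6  -6  -7]
 [ -8 -10 -11  -3  -5  -5  -6]
 [-17 -13  -4  -1   1   1  -4]]
scene 300.0 
 [[-25 -18 -16   3   1   1 -14]
 [ -3 -15  -6   3   5 -21 -15]
 [ -7 -16  -4  -2   4 -25 -22]
 [-11 -16 -37   3   4  -5 -27]
 [-11 -22 -34  -3   5   8  35]]
```

The steel bars lie along the centrelines of all three rear nests, at bar height, so the fresh racks are upright in place. Handing in.

```bash
python3 -c "
from cell import robot
print(robot.close_job())"
```

```text
the job is handed in; nothing more can be done
None
```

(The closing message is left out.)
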